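# Load the tumble polisher

### The job

Push the two rough brass castings through the sprung loading flap in the sloping front of the grey tumble polisher so that both lie inside and the flap has swung shut behind them. Only when both are in, start the machine: pull the black knob beside the flap right out, hold it out for a moment and let it spring back. Leave the other things on the bench where they stand.

Things in the scene. Friction and masses are not known exactly. Their poses are not given: they have to be found in the camera images.
- polisher: Grey tumble polisher, fixed, a hollow cabinet 260 mm deep (x), 300 wide (y), 216 high (motor housing 50 mm more behind). Origin: centre of its underside; own x from front to back, z up; front turned roughly to the robot. Front wall upright to 100 mm, above it a flat panel slopes up and back from x -130, z 100 to x 8, z 216. Inside empty down to a rubber floor at 8 mm; castings may drop onto it.
- mouth (a point): Centre of the flap's mouth in the outer face of the sloping panel, at (-61, -45, 158) mm in the polisher's frame; axes as the polisher's. Mouth: 170 mm wide (polisher's y) by 130 mm up the slope; panel 6 mm thick, 40 degrees from horizontal, outward normal (-0.643, 0, 0.766) in the polisher's frame, so work square to it needs a tool tilted 40 degrees.
- flap (a joint): Steel flap filling the mouth, 166 x 126 x 4 mm, hinged along the mouth's upper edge; 0 = shut, grows (rad) as it swings inwards, to 1.4; it cannot swing outwards. A spring shuts it (0.29 Nm, plus 0.12 Nm per rad; 5 to 8 N at its middle). A casting's middle must be pushed about 40 mm in, square to the panel, before letting go; it then drops and the flap shuts once the fingers are out.
- start_knob (a joint): Pull knob, position outwards along the panel's normal (m): 0 = at rest, 0.018 = right out (end stop). A spring draws it back, 4 N at rest to 9 N right out. It counts as pulled when more than 12 mm out for 0.3 s.
- knob_head (a point): Centre of the pull knob's black round head, on the sloping panel, left of the mouth seen from the robot (142 mm from the mouth's centre along the polisher's +y). Head 36 mm in diameter, 20 mm thick, on a 16 mm spindle; this point is 34 mm out from the panel; its z axis is the panel's outward normal, its y axis the polisher's y.
- long_casting_mid (a point): Centre (20 mm above the bench) of the longer brass casting, a dumbbell shape lying along its own x: 116 mm long, a square bar 18 x 18 mm with at each end a square flange 40 x 40 mm, 12 mm thick. Free bar between the flanges: 92 mm. 0.2 to 0.4 kg.
- short_casting_mid (a point): Centre (22 mm above the bench) of the shorter brass casting, a dumbbell shape lying along its own x: 76 mm long, a square bar 22 x 22 mm with at each end a square flange 44 x 44 mm, 12 mm thick. Free bar between the flanges: 52 mm. 0.2 to 0.4 kg.
- bench_block: Square steel bench block, 52 x 52 x 30 mm, loose bystander, leave it where it stands; its origin is the centre of its underside
- bowl: Small red plastic bowl, 74 mm in diameter, 45 mm high, loose bystander, leave it where it stands; its origin is the centre of its underside
- jar: Amber glass jar with a steel lid, 64 mm in diameter, 80 mm high, loose bystander, leave it where it stands; its origin is the centre of its underside
- file_stand: Round wooden stand full of files, 72 mm in diameter, 133 mm high, loose bystander, leave it where it stands; its origin is the centre of its underside
There are look-alikes about, which are no part of the job. What is shaped like the part that bears short_casting_mid but turquoise is not meant.

How it is judged (in metres and radians):
On the way, in this order (a step that is already met when the one before it is completed fails the run):
1. both castings inside the polisher and the flap shut behind them (x of long_casting_mid in the frame of polisher between -0.125 and 0.125 m and y of long_casting_mid in the frame of polisher between -0.145 and 0.145 m and z of long_casting_mid in the frame of polisher between 0 and 0.1 m and x of short_casting_mid in the frame of polisher between -0.125 and 0.125 m and y of short_casting_mid in the frame of polisher between -0.145 and 0.145 m and z of short_casting_mid in the frame of polisher between 0 and 0.1 m and value of joint flap below 0.06 rad), for 0.2 s.
2. the knob pulled out more than 12 mm for 0.3 s (value of joint start_knob above 0.012 m), for 0.3 s.
At the end, for the whole second after the job is handed in: Both castings lie within the polisher's walls with their centres less than 100 mm above the bench, the flap is within 0.06 rad of shut, the knob is back within 3 mm of rest, and each bystander is within 30 mm of where it stood (all of step 1 and value of joint start_knob below 0.003 m and distance of each of bench_block, bowl, jar, file_stand from where it was at the start of the episode below 0.03 m); the robot touches nothing.
It fails at once if the knob is pulled (more than 6 mm) while a casting is not yet inside (value of joint start_knob above 0.006 m and not (x of long_casting_mid in the frame of polisher between -0.125 and 0.125 m and y of long_casting_mid in the frame of polisher between -0.145 and 0.145 m and z of long_casting_mid in the frame of polisher between 0 and 0.1 m and x of short_casting_mid in the frame of polisher between -0.125 and 0.125 m and y of short_casting_mid in the frame of polisher between -0.145 and 0.145 m and z of short_casting_mid in the frame of polisher between 0 and 0.1 m)).
It fails at once if a bystander is moved more than 30 mm or tipped (distance of any of bench_block, bowl, jar, file_stand from where it was at the start of the episode above 0.03 m or angle between any of bench_block, bowl, jar, file_stand's own z axis and vertical above 0.5 rad).
It also fails if it takes over 72 s, if anything falls off the work surface, if the arm or the gripper's body presses on something with over 40 N, if the wrist force passes 120 N, or if a joint passes its speed limit or range.

### The arm

A 6-joint arm with a two-finger parallel gripper is mounted at the origin on the work surface. World frame = base frame: x ahead of the robot, y to its left, z up, the work surface at z = 0. Lengths are in mm, angles in degrees, forces in N, time in s.
With the tool pointing down it reaches from about 300 to 850 mm from the base axis. Payload 4.2 kg.
Tool frame: the origin (TCP) lies between the finger pads; the fingertips stand ahead of it and the grasp point (between the pads) lies 8 mm behind it (env.tip_reach is the x of the fingertips in the tool frame, in mm); x points along the fingers, y is the direction in which the jaws open and shut, and the axes are right-handed (so a half turn about x gives the same grasp; the last joint's range is limited). The gripper opens to 91 mm and grips with 3 to 60 N. Pads are 32 mm wide; open, the fingers measure 118 mm over their backs; the gripper's body (76 mm by 178 mm) begins 60 mm behind the grasp point.
Start: joints at [-69.844, 18.312, 89.639, -0, 72.044, -1.146], TCP at [208.897, -535.727, 224.976] pointing down, gripper open.
Joint ranges: [-177.97, 177.97], [-48.28, 115.42], [12.27, 149.76], [-77.06, 257.06], [2.81, 150.46], [-146.56, 146.56]. Speed limits (degrees/s): [147.25, 147.25, 180, 180, 180, 180].

### API

Orientations are given as [roll, pitch, yaw] about the fixed x, y, z axes, in that order (R = Rz(yaw) Ry(pitch) Rx(roll)).
In Python, from workcell import env, cams gives the robot as it stands.
- The arm moves only by the tool arm_command, never from a script. Its argument "deltas" is a list of rows, each a list of 3 entries, a list of its own where there are three numbers: the opening, from 0 (shut) to 1 (fully open), then the shift along the world's x, y, z in mm, then the turn about the world's z in rad. A call has 1 to 20 rows; each row is the pose to reach, as a shift and turn from the pose commanded when the call began; what a row does not reach only later rows make up. A row lasts 1/10 s, in which the tool goes at most 50 mm and 8.59 degrees, less where a joint would pass 70% of its speed; a pose out of reach is approached as far as the arm can. A call with a gripper value outside its range is refused whole. The fingers move at their own pace and stop on an object; "grip_force" is the grip in N (left out, the last holds). Time passes only in rows, so rows that repeat a pose let the fingers close. It gives the time, the measured TCP pose, the force and the opening at its end, in the units of the state.
- env.state(): the state, without advancing time (a new reading comes with each control period).
- cams.grab_frame(name): name is "scene" or "top" or "wrist"; returns a dict with "img" (420x560x3 uint8, red, green, blue), "K" (3x3 intrinsics, pixels), "rvec" (rotation vector, rad) and "tvec" (3), from world to camera coordinates, as OpenCV has them. Camera axes: x right, y down, z forward; pixel columns grow to the right and rows downward; lengths in mm; the calibration is good to about 2 mm. A picture is of the moment at which its call begins. There is no depth.
- env.job_done(): hands the job in, once; it reports no verdict.
Trained networks look in a picture, given as the dict that the camera call returned (one of the last four; its "shot" number tells which), for a name from the list of things; names that differ only in an ending like _2 or _b are one class to them, and where a whole thing is asked for, a point or a joint stands for the part that bears it (a point fixed in the world has none). Each returns a list of dicts, best first, with "conf" (0 to 1); they miss things now and then, are a little off and sometimes report something else, mostly with a low value. They report only what shows in the picture. A call takes as long as a camera call. They do not tell look-alikes from the thing itself.
- cams.silhouettes(picture, name): "region" (420x560 bool, what is visible of it) and "centre" ([column, row] in pixels, amid what is visible of it).
The state is a dict: "time_s": time; "qpos": joint angles; "qvel": joint speeds; "effort": joint torques, N m; "ee_pos": TCP position; "ee_rot": TCP orientation; "force": force on the tool from outside, world axes, zero at the start; "torque": the same for the moment, N m; "gripper_width": finger opening in mm.
Only numpy, scipy, OpenCV 4.12 (cv2) and the standard library are available. Lean on these libraries where they do the work, as an engineer would, in place of code of your own. Each camera call takes 0.05 s, during which the arm holds its last target.

## Working session

There is one attempt and no reset: what is moved stays moved. The work goes in short steps, Python scripts to look and compute and a tool call to move; the robot and the scene stay as the last step left them, time stands still between calls to the robot, and variables do not carry over. Pictures are saved under pics/ and viewed, and the job is handed in when it is done.

Besides the shell and the picture viewer there is one more tool, called after ">>>" as a command line: name --argument value ..., lists and objects as JSON in quotes. arm_command: Moves the arm, as the interface text tells. Its arguments: {"type":"object","properties":{"deltas":{"type":"array","items":{"type":"array"}},"grip_force":{"type":"number"}},"required":["deltas"]}

```bash
ls; mkdir -p pics; cat > h.py <<'E'
import numpy as np, cv2
from workcell import env, cams
def save(f,n,s=1.0,crop=None):
    im=f["img"][:,:,::-1]
    if crop: x0,y0,x1,y1=crop; im=im[y0:y1,x0:x1]
    if s!=1: im=cv2.resize(im,None,fx=s,fy=s,interpolation=cv2.INTER_CUBIC)
    cv2.imwrite("pics/"+n+".png",im)
def proj(f,P):
    p,_=cv2.projectPoints(np.asarray(P,float).reshape(-1,1,3),np.asarray(f["rvec"],float),np.asarray(f["tvec"],float),np.asarray(f["K"],float),None)
    return p.reshape(-1,2)
def ray(f,uv):
    R,_=cv2.Rodrigues(np.asarray(f["rvec"],float)); K=np.asarray(f["K"],float)
    d=R.T@np.linalg.inv(K)@np.array([uv[0],uv[1],1.]); c=-R.T@np.asarray(f["tvec"],float).ravel()
    return c,d
def onz(f,uv,z):
    c,d=ray(f,uv); return c+d*(z-c[2])/d[2]
E
python3 - <<'E'
from h import *
print(env.state(), env.tip_reach)
for n in["scene","top","wrist"]:
    f=cams.grab_frame(n); save(f,n+"0"); print(n,np.round(ray(f,(280,210)),2).tolist())
E
```

```text
pics
{'time_s': 0.0, 'qpos': array([-6.98424092e+01,  1.83509331e+01,  8.97055771e+01, -2.04717072e-04,
        7.20417791e+01, -1.14437915e+00]), 'qvel': array([-0.02429895,  0.06321552, -0.05282633,  0.01131574, -0.06799874,
        0.13917871]), 'effort': array([-1.03645081e-03, -4.12467563e+01, -2.31971669e+01,  7.25041190e-02,
        4.57888981e-02, -1.37330294e-04]), 'ee_pos': array([ 208.74016993, -535.26914297,  224.1329587 ]), 'ee_rot': array([-91.03092073,  89.90171045, 110.27111248]), 'force': array([ 0.1790534 ,  0.19244743, -0.17780074]), 'torque': array([-0.03556064, -0.00035217, -0.01612034]), 'gripper_width': 91.14709980160018} 11.0
scene [[1022.71, -634.54, 675.74], [-0.56, 0.62, -0.55]]
top [[388.44, -51.22, 1286.39], [0.08, 0.01, -1.0]]
wrist [[283.66, -506.62, 384.98], [-0.26, -0.11, -0.96]]
```

View pics/scene0.png

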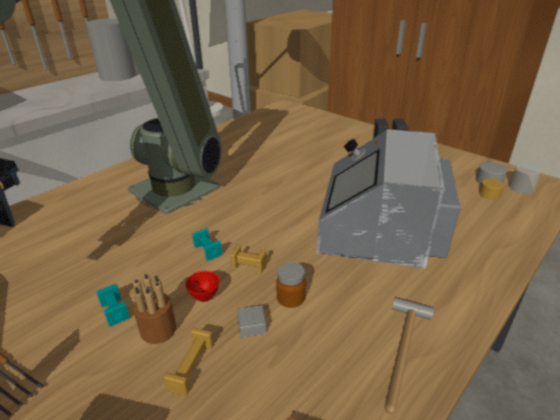

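View pics/top0.png

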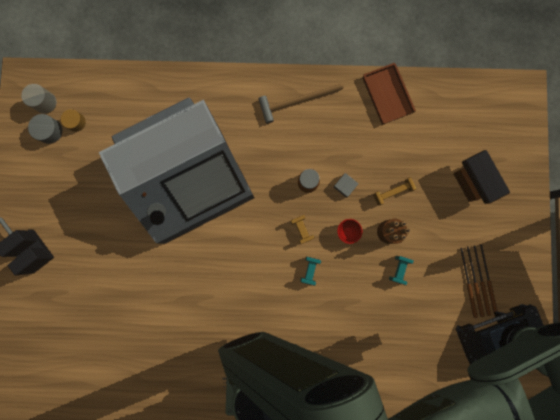

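View pics/wrist0.png

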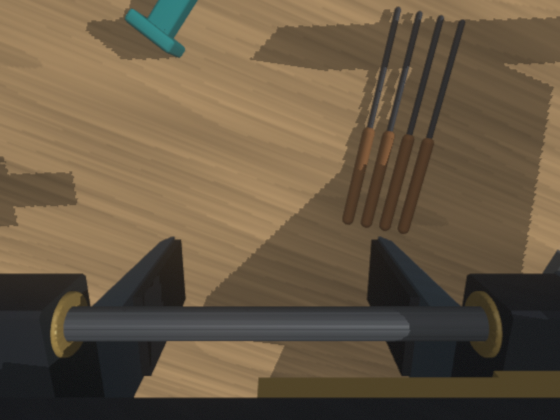

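```bash
python3 - <<'E'
from h import *
t=cams.grab_frame("top"); s=cams.grab_frame("scene")
print(t["K"],t["rvec"],t["tvec"])
import pickle; pickle.dump((t,s),open("f0.pkl","wb"))
save(t,"top_pol",5,(90,85,265,255)); 
save(s,"scene_pol",4,(310,120,470,270)); save(t,"top_cast",5,(285,165,430,285))
for n in["polisher","mouth","flap","start_knob","knob_head","long_casting_mid","short_casting_mid","bench_block","bowl","jar","file_stand"]:
  for f,fn in((t,"t"),(s,"s")):
    try:
      for d in cams.silhouettes(f,n):
        r=d["region"]; print(n,fn,round(d["conf"],2),np.round(d["centre"],1),r.sum(),np.round(onz(f,d["centre"],20),0))
    except Exception as e: print(n,e)
E
```

```text
[[426.97979518   0.         278.41199622]
 [  0.         426.97979518 207.35379085]
 [  0.           0.           1.        ]] [ 2.20198443 -2.13933907  0.08188434] [ -48.67146412  497.94689017 1248.19114792]
polisher t 0.81 [177.4 170.2] 13770 [603. 273.  20.]
polisher s 0.94 [391.8 202.7] 15106 [569. 338.  20.]
mouth t 0.59 [177.4 170.1] 13700 [603. 273.  20.]
mouth s 0.85 [389.8 202.2] 15558 [563. 337.  20.]
flap t 0.67 [204.5 187.1] 2547 [554. 189.  20.]
flap s 0.95 [353.2 179.7] 1159 [412. 378.  20.]
start_knob t 0.72 [158.4 219.3] 160 [453. 322.  20.]
start_knob s 0.68 [352.4 145.1] 150 [268. 588.  20.]
knob_head t 0.59 [157.3 213.6] 158 [470. 326.  20.]
knob_head s 0.58 [350.1 145. ] 154 [262. 583.  20.]
long_casting_mid t 0.55 [392.3 192.7] 336 [ 553. -372.   20.]
long_casting_mid s 0.79 [186.  364.1] 1222 [ 563. -386.   20.]
short_casting_mid t 0.89 [404.1 268.8] 310 [ 329. -408.   20.]
short_casting_mid t 0.61 [312.2 269.4] 275 [ 319. -139.   20.]
short_casting_mid t 0.49 [298.8 228.8] 224 [437. -97.  20.]
short_casting_mid s 0.78 [110.4 302.9] 840 [ 320. -396.   20.]
short_casting_mid s 0.73 [206.6 244. ] 557 [ 318. -131.   20.]
short_casting_mid s 0.7 [390.4 202.9] 15450 [566. 335.  20.]
short_casting_mid s 0.6 [249.2 260.2] 549 [ 442. -106.   20.]
short_casting_mid s 0.22 [152.1 309.5] 2127 [ 403. -349.   20.]
bench_block t 0.76 [345.4 186.2] 343 [ 568. -232.   20.]
bench_block s 0.79 [248.9 320.7] 761 [ 575. -239.   20.]
bowl t 0.67 [351.  233.7] 475 [ 427. -251.   20.]
bowl s 0.7 [204.8 284.4] 787 [ 427. -229.   20.]
jar t 0.59 [308.9 179.1] 427 [ 587. -123.   20.]
jar s 0.9 [291.1 283.5] 1190 [ 569. -101.   20.]
jar s 0.56 [249.2 260.4] 533 [ 443. -106.   20.]
file_stand t 0.65 [394.3 230.1] 604 [ 442. -379.   20.]
file_stand s 0.9 [155.7 309.8] 2110 [ 409. -345.   20.]
```

View pics/top_pol.png

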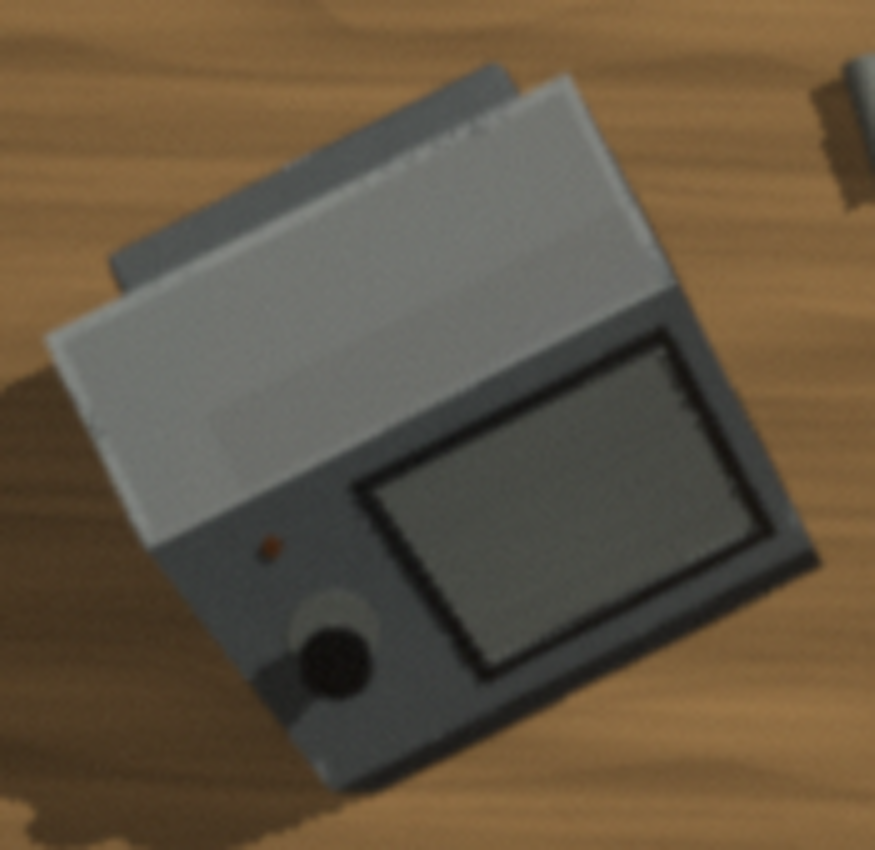

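View pics/scene_pol.png

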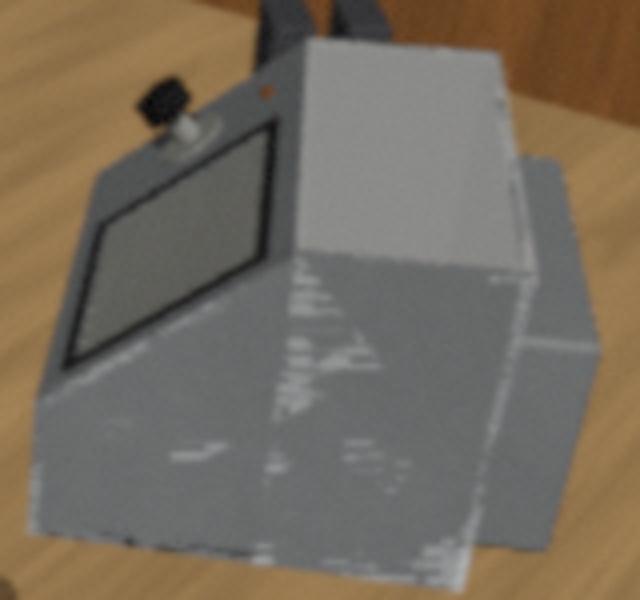

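View pics/top_cast.png

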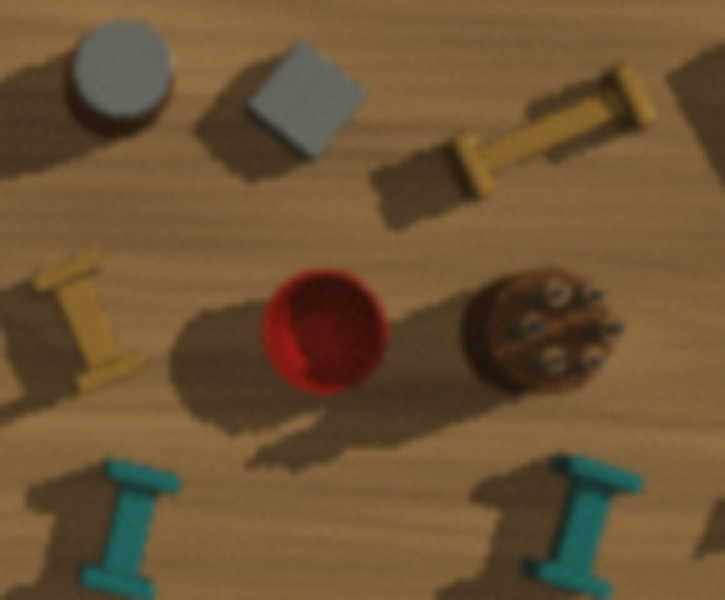

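```bash
cat > fit.py <<'E'
from h import *
import pickle
from scipy.optimize import least_squares
t,s=pickle.load(open("f0.pkl","rb"))
T=[((568,75),(130,-150,216)),((47,337),(130,150,216)),((680,283),(8,-150,216)),((150,548),(8,150,216)),((807,545),(-130,-150,100)),((325,785),(-130,150,100)),((335,662),(-61-.643*34,97,158+.766*34))]
S=[((535,278),(130,-150,216)),((297,252),(8,-150,216)),((38,400),(-130,-150,100)),((30,532),(-130,-150,0)),((462,590),(130,-150,0)),((308,38),(8,150,216)),((497,52),(130,150,216)),((100,172),(-130,150,100)),((163,102),(-61-.643*34,97,158+.766*34))]
tu=(np.array([a for a,_ in T])+.5)/5-.5+[90,85]; su=(np.array([a for a,_ in S])+.5)/4-.5+[310,120]
tp=np.array([b for _,b in T],float); sp=np.array([b for _,b in S],float)
def W(p,P):
    c,q=np.cos(p[2]),np.sin(p[2]); R=np.array([[c,-q,0],[q,c,0],[0,0,1]]); return P@R.T+[p[0],p[1],0]
res=lambda p:np.r_[(proj(t,W(p,tp))-tu).ravel(),(proj(s,W(p,sp))-su).ravel()]
if __name__=="__main__":
    o=least_squares(res,[600,270,-.4],loss="soft_l1"); p=o.x
    print(p[:2],np.degrees(p[2])); print(np.round(res(p).reshape(-1,2),1).tolist())
    np.save("pol.npy",p)
    m=W(p,np.array([[-61,-45,158],[-61-.643*34,97,158+.766*34]])); print(m)
    # mouth overlay
    c40,s40=np.cos(np.radians(40)),np.sin(np.radians(40))
    mc=W(p,np.array([[-61+u*c40,-45+v,158+u*s40] for u,v in((65,85),(65,-85),(-65,-85),(-65,85))]))
    print(np.round(mc)); print((proj(t,mc)-[90,85]+.5)*5-.5)
    # castings
    tc=lambda a:(np.array(a)+.5)/5-.5+[285,165]
    for n,a,b,h in(("long",(473,165),(633,95),40),("short",(68,272),(111,371),44)):
        A,B=onz(t,tc(a),h),onz(t,tc(b),h); print(n,A,B,(A+B)/2,np.linalg.norm(A-B),np.degrees(np.arctan2(*(A-B)[1::-1])))
E
python3 fit.py
```

```text
[571.60861828 234.33764071] 28.847899668393428
[[-0.1, -0.9], [-0.9, -0.8], [-1.5, -1.2], [-1.2, -0.9], [0.8, -0.5], [1.0, 0.6], [-0.2, -0.5], [-0.2, -0.4], [-0.3, 0.1], [-1.4, 0.0], [-0.9, 0.1], [-0.4, 0.1], [0.2, -0.4], [-0.0, -0.3], [-1.2, -0.1], [-0.0, -0.2]]
[[539.89037187 165.49032526 158.        ]
 [452.22834005 279.32052872 184.044     ]]
[[542. 264. 200.]
 [625. 115. 200.]
 [537.  67. 116.]
 [455. 216. 116.]]
[[364.22415382 483.35514337]
 [659.08262957 334.32182624]
 [761.07537904 524.89227313]
 [485.48379633 665.25170294]]
long [ 534.57397005 -328.78277503   40.        ] [ 578.54577066 -422.06808149   40.        ] [ 556.55987035 -375.42542826   40.        ] 103.12937335759692 115.23773613010877
short [464.77923196 -93.1980491   44.        ] [ 408.00414059 -119.5722279    44.        ] [ 436.39168628 -106.3851385    44.        ] 62.60198324753281 24.916652075167985
```

```bash
python3 - <<'E'
from h import *
import pickle
from scipy.spatial.transform import Rotation as Ro
t,s=pickle.load(open("f0.pkl","rb"))
st=env.state(); R=Ro.from_euler("xyz",st["ee_rot"],degrees=True).as_matrix(); print(R.round(3)); 
print("tool y az",np.degrees(np.arctan2(R[1,1],R[0,1])))
def tri(a,b):
    c1,d1=ray(t,a);c2,d2=ray(s,b); A=np.c_[d1,-d2]; k=np.linalg.lstsq(A,c2-c1,rcond=None)[0]; p,q=c1+k[0]*d1,c2+k[1]*d2; return (p+q)/2,np.linalg.norm(p-q)
for n,a,b in(("stand",(394.3,230.1),(155.7,309.8)),("bowl",(351,233.7),(204.8,284.4)),("jar",(308.9,179.1),(291.1,283.5)),("block",(345.4,186.2),(248.9,320.7)),("long",(392.3,192.7),(186,364.1)),("short",(298.8,228.8),(249.2,260.2))): print(n,tri(a,b))
save(s,"scene_cast",4,(90,220,320,400) )
# overlay check of castings
def box(cx,cy,az,L,H):
    c,q=np.cos(az),np.sin(az); return np.array([[cx+c*i*L/2-q*j*H/2,cy+q*i*L/2+c*j*H/2,k*H] for i in(-1,1) for j in(-1,1) for k in(0,1)])
for (cx,cy,az,L,H,n) in((556.6,-375.4,115.2,116,40,"l"),(436.4,-106.4,24.9,76,44,"s")):
    for f,fn,cr in((t,"t",(380,170,425,215) if n=="l" else(285,210,330,255)),(s,"s",(150,320,230,400) if n=="l" else(215,235,285,285))):
        im=f["img"].copy(); im=cv2.resize(im,None,fx=8,fy=8,interpolation=cv2.INTER_CUBIC)
        p=proj(f,box(cx,cy,np.radians(az),L,H)); p=((p+.5)*8-.5)
        for i in range(8):
            for k in (1,2,4):
                if not i&k: cv2.line(im,tuple(p[i].astype(int)),tuple(p[i|k].astype(int)),(255,0,255),1)
        x0,y0,x1,y1=[v*8 for v in cr]; cv2.imwrite(f"pics/ov_{n}{fn}.png",cv2.resize(im[y0:y1,x0:x1,::-1],(400,400 if fn=="t" else 320)))
a=np.hstack([cv2.imread("pics/ov_lt.png"),cv2.imread("pics/ov_st.png")]);b=np.hstack([cv2.resize(cv2.imread("pics/ov_ls.png"),(400,200)),cv2.resize(cv2.imread("pics/ov_ss.png"),(400,200))])
cv2.imwrite("pics/ov.png",np.vstack([a,b]))
E
```

```text
[[ 0.     0.363 -0.932]
 [-0.    -0.932 -0.363]
 [-1.     0.    -0.   ]]
tool y az -68.69654152251312
stand (array([ 442.27649487, -364.97404674,   58.94623277]), np.float64(8.337550926928532))
bowl (array([ 432.19825654, -242.42028158,   32.58521435]), np.float64(16.989292461760282))
jar (array([ 584.00292186, -120.82861885,   42.98776094]), np.float64(2.4524660876062))
block (array([ 569.49778145, -233.55415707,   11.58051867]), np.float64(0.07390216489876852))
long (array([ 553.20303005, -378.2635874 ,    3.9849354 ]), np.float64(5.360628422165268))
short (array([436.39808806, -98.06106108,  12.02131845]), np.float64(3.3978722805786856))
```

View pics/ov.png

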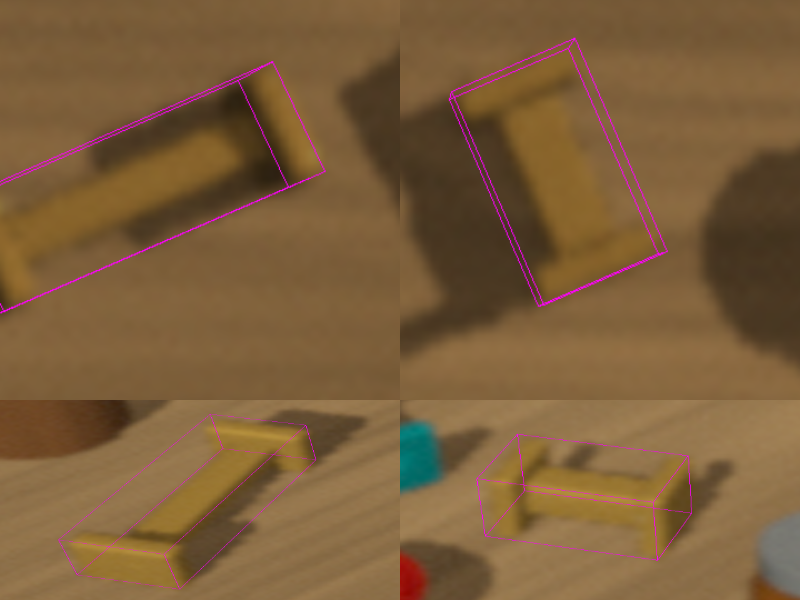

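>>> arm_command --deltas '[[1,[227.5,429.3,0],1.634],[1,[227.5,429.3,0],1.634],[1,[227.5,429.3,0],1.634],[1,[227.5,429.3,0],1.634],[1,[227.5,429.3,0],1.634],[1,[227.5,429.3,0],1.634],[1,[227.5,429.3,0],1.634],[1,[227.5,429.3,0],1.634],[1,[227.5,429.3,0],1.634],[1,[227.5,429.3,0],1.634],[1,[227.5,429.3,0],1.634],[1,[227.5,429.3,-50],1.634],[1,[227.5,429.3,-95],1.634],[1,[227.5,429.3,-95],1.634],[1,[227.5,429.3,-95],1.634]]' --grip_force 40

```text
time_s: 2.85
ee_pos: [436.7, -106.5, 130.5]
ee_rot: [-143.4, 90.0, 151.5]
force: [1.2, -0.3, 1.0]
gripper_width: 91.0
```

```bash
python3 - <<'E'
from h import *
st=env.state(); print(st["ee_pos"],st["ee_rot"],st["qpos"],st["time_s"])
w=cams.grab_frame("wrist"); save(w,"w1")
for a,z in (((w["img"].shape),0),): pass
az=np.radians(24.9); u=np.array([np.cos(az),np.sin(az),0]); v=np.array([-u[1],u[0],0]); c=np.array([436.4,-106.4,0])
P=[c+i*38*u+j*22*v+[0,0,44] for i,j in((-1,-1),(1,-1),(1,1),(-1,1))]
im=w["img"][:,:,::-1].copy(); cv2.polylines(im,[proj(w,P).astype(int)],True,(255,0,255),1); cv2.imwrite("pics/w1.png",im)
E
```

```text
[ 436.72210757 -106.50892439  130.52583195] [-143.40852602   89.98139565  151.51771763] [-1.51749233e+01  1.22231386e+01  1.13422965e+02  5.26841259e-03
  5.43720014e+01 -4.01042366e+01] 2.85
```

View pics/w1.png

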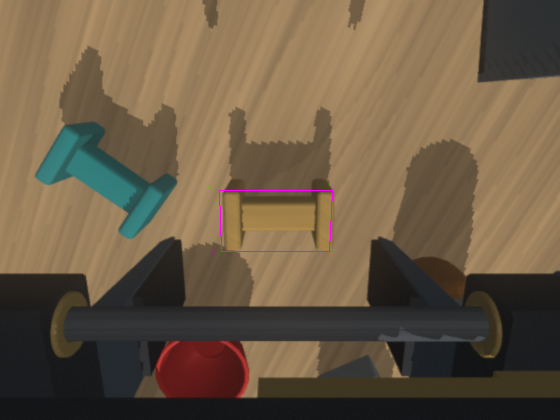

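>>> arm_command --deltas '[[1,[0,0,-40],0],[1,[0,0,-80],0],[1,[0,0,-101],0],[1,[0,0,-101],0],[0,[0,0,-101],0],[0,[0,0,-101],0],[0,[0,0,-101],0],[0,[0,0,-101],0],[0,[0,0,-101],0],[0,[0,0,-101],0]]' --grip_force 50

```text
time_s: 3.9
ee_pos: [438.4, -107.0, 31.1]
ee_rot: [50.2, 89.7, -14.8]
force: [-0.0, -0.1, 6.8]
gripper_width: 75.4
```

>>> arm_command --deltas '[[0,[0,0,50],0],[0,[0,0,100],0],[0,[0,0,150],0],[0,[0,0,200],0],[0,[0,0,251],0],[0,[57.3,246.5,251],-1.502],[0,[57.3,246.5,251],-1.502],[0,[57.3,246.5,251],-1.502],[0,[57.3,246.5,251],-1.502],[0,[57.3,246.5,251],-1.502],[0,[57.3,246.5,251],-1.502],[0,[57.3,246.5,251],-1.502],[0,[57.3,246.5,251],-1.502],[0,[57.3,246.5,251],-1.502],[0,[57.3,246.5,251],-1.502],[0,[57.3,246.5,251],-1.502],[0,[57.3,246.5,200],-1.502],[0,[57.3,246.5,159],-1.502],[0,[57.3,246.5,159],-1.502]]'

```text
time_s: 5.8
ee_pos: [488.6, 138.7, 182.9]
ee_rot: [-13.8, 89.2, -165.0]
force: [-1.5, 0.2, -2.7]
gripper_width: 75.7
```

```bash
python3 - <<'E'
from h import *
st=env.state(); print(st["ee_pos"],st["ee_rot"],st["force"],st["gripper_width"])
s=cams.grab_frame("scene"); save(s,"s2",4,(290,80,470,230))
t=cams.grab_frame("top"); save(t,"t2",4,(90,85,265,255))
E
```

```text
[488.58394647 138.73882906 182.86007677] [ -13.82045344   89.17849972 -164.9511097 ] [-1.46798974  0.18314909 -2.66522775] 75.71501416556019
```

View pics/s2.png

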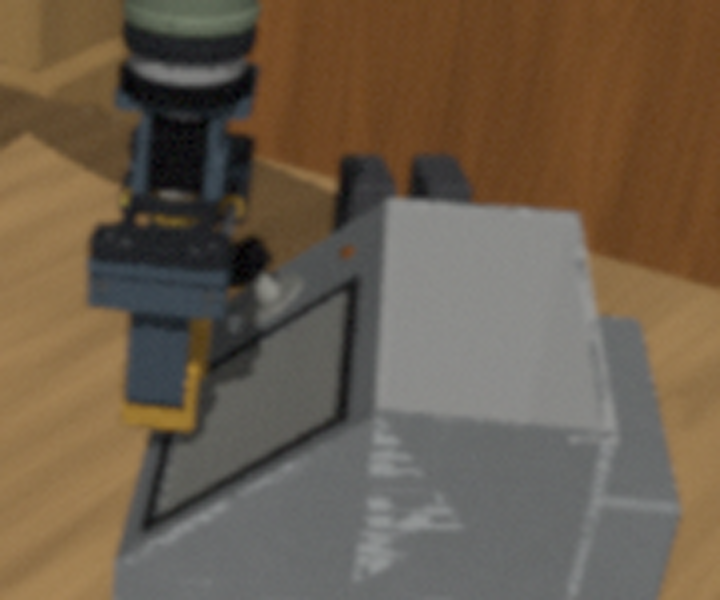

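View pics/t2.png

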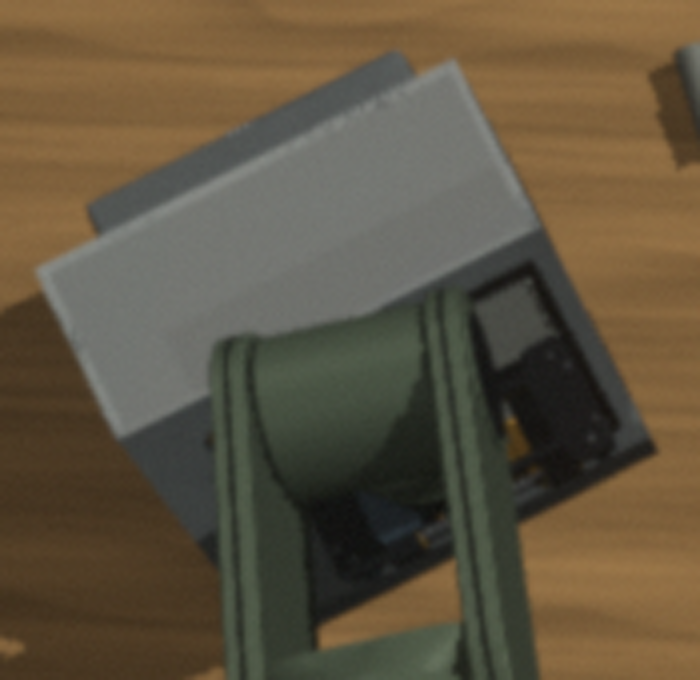

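>>> arm_command --deltas '[[0,[0,0,0],0],[0,[0,0,0],0],[0,[0,0,0],0]]'

```text
time_s: 6.2
ee_pos: [494.6, 140.3, 189.7]
ee_rot: [163.6, 89.8, 12.4]
force: [0.4, -0.2, -4.1]
gripper_width: 76.1
```

>>> arm_command --deltas '[[0,[5.6,3.1,-7.7],0],[0,[11.3,6.2,-15.3],0],[0,[16.9,9.3,-23],0],[0,[22.5,12.4,-30.6],0],[0,[28.2,15.5,-38.3],0],[0,[33.8,18.6,-46],0],[0,[38,21,-51.7],0],[0,[42.2,23.3,-57.5],0],[0,[42.2,23.3,-57.5],0],[0,[42.2,23.3,-57.5],0]]'

```text
time_s: 7.2
ee_pos: [534.7, 162.9, 129.6]
ee_rot: [-6.3, 89.8, -157.5]
force: [-3.6, -2.6, -4.8]
gripper_width: 75.6
```

```bash
python3 - <<'E'
from h import *
st=env.state(); print(st["ee_pos"],st["ee_rot"],st["force"],st["torque"],st["gripper_width"])
s=cams.grab_frame("scene"); save(s,"s3",4,(290,80,470,230))
E
```

```text
[534.72353773 162.87990222 129.55934883] [  -6.34503232   89.79506827 -157.47581966] [-3.62463615 -2.64616354 -4.80860078] [-0.40657805  0.66631259 -0.02588313] 75.62879728475848
```

View pics/s3.png

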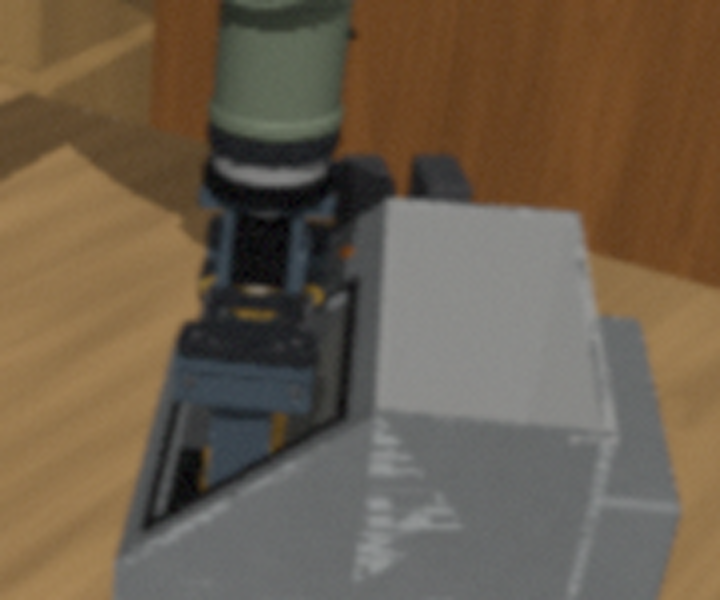

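>>> arm_command --deltas '[[0,[2,1,-2.5],0],[0,[3.4,1.9,-4.6],0],[0,[3.4,1.9,-4.6],0],[0,[3.4,1.9,-4.6],0]]'

```text
time_s: 7.65
ee_pos: [539.6, 165.3, 126.2]
ee_rot: [154.5, 90.0, 3.4]
force: [-2.2, -1.2, -2.3]
gripper_width: 75.4
```

>>> arm_command --deltas '[[0.95,[0,0,0],0],[1,[0,0,0],0],[1,[0,0,0],0],[1,[0,0,0],0]]'

```text
time_s: 8.05
ee_pos: [539.5, 165.2, 126.3]
ee_rot: [147.5, 90.0, -3.6]
force: [-3.3, -1.6, 0.9]
gripper_width: 91.1
```

```bash
python3 - <<'E'
from h import *
st=env.state(); print(st["ee_pos"],st["force"],st["torque"],st["gripper_width"])
s=cams.grab_frame("scene"); save(s,"s4",4,(290,80,470,230))
w=cams.grab_frame("wrist"); save(w,"w4")
E
```

```text
[539.50701971 165.19214823 126.29179359] [-3.27840861 -1.58974567  0.94302228] [-0.32739021  0.44186093  0.08847478] 91.11936597727676
```

View pics/s4.png

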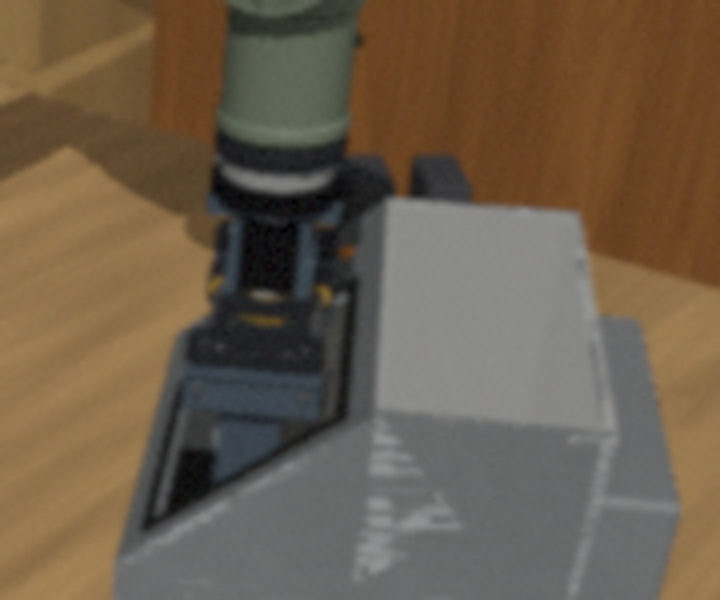

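View pics/w4.png

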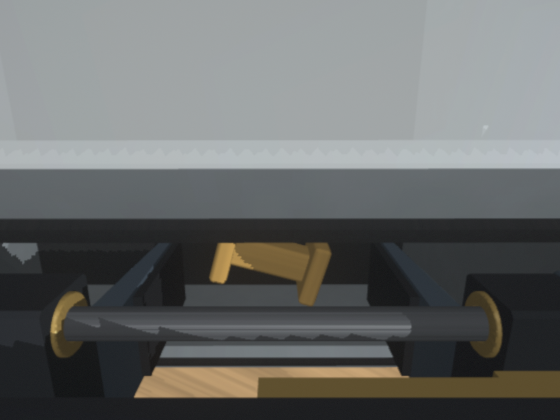

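>>> arm_command --deltas '[[1,[-11,-6,15],0],[1,[-22,-12,30],0],[1,[-34,-19,46],0],[1,[-45.6,-25.1,62],0],[1,[-45.6,-25.1,110],0],[1,[-45.6,-25.1,150],0],[1,[-45.6,-25.1,174],0],[1,[-45.6,-25.1,174],0]]'

```text
time_s: 8.95
ee_pos: [496.5, 141.2, 304.3]
ee_rot: [168.6, 89.3, 17.4]
force: [-0.8, -0.3, -0.1]
gripper_width: 91.3
```

```bash
python3 - <<'E'
from h import *
st=env.state(); print(st["ee_pos"],st["force"],st["time_s"])
s=cams.grab_frame("scene"); save(s,"s5",4,(290,80,470,230))
E
```

```text
[496.52539449 141.20439428 304.30264374] [-0.76318898 -0.25610774 -0.10154194] 8.95
```

View pics/s5.png

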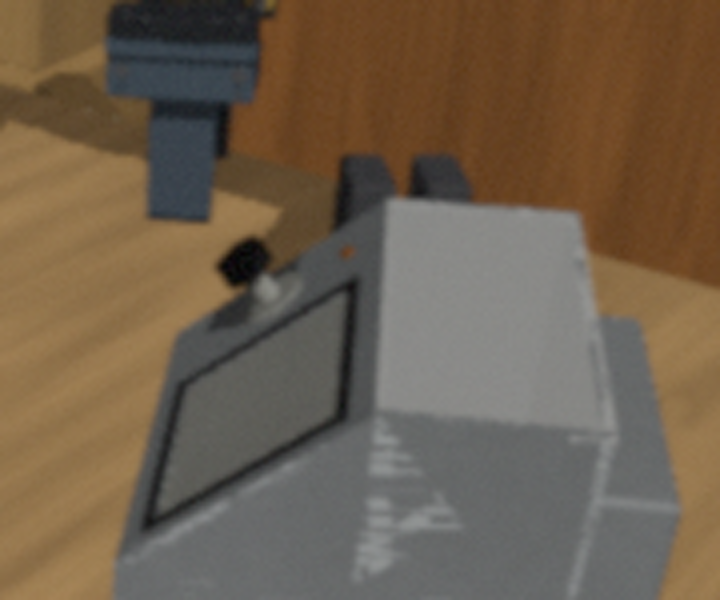

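>>> arm_command --deltas '[[0.65,[74,-539,-30],1.507],[0.65,[74,-539,-30],1.507],[0.65,[74,-539,-30],1.507],[0.65,[74,-539,-30],1.507],[0.65,[74,-539,-30],1.507],[0.65,[74,-539,-30],1.507],[0.65,[74,-539,-30],1.507],[0.65,[74,-539,-30],1.507],[0.65,[74,-539,-30],1.507],[0.65,[74,-539,-30],1.507],[0.65,[74,-539,-30],1.507],[0.65,[74,-539,-30],1.507],[0.65,[74,-539,-80],1.507],[0.65,[74,-539,-130],1.507],[0.65,[74,-539,-170],1.507],[0.65,[74,-539,-170],1.507],[0.65,[74,-539,-170],1.507],[0.65,[74,-539,-170],1.507]]'

```text
time_s: 10.8
ee_pos: [569.2, -399.7, 132.4]
ee_rot: [30.8, 89.7, -33.9]
force: [0.8, 0.1, 0.1]
gripper_width: 59.0
```

```bash
python3 - <<'E'
from h import *
st=env.state(); print(st["ee_pos"],st["ee_rot"],st["qpos"],st["time_s"])
w=cams.grab_frame("wrist")
az=np.radians(115.2); u=np.array([np.cos(az),np.sin(az),0]); v=np.array([-u[1],u[0],0]); c=np.array([556.6,-375.4,0])
P=[c+i*58*u+j*20*v+[0,0,40] for i,j in((-1,-1),(1,-1),(1,1),(-1,1))]
im=w["img"][:,:,::-1].copy(); cv2.polylines(im,[proj(w,P).astype(int)],True,(255,0,255),1)
g=c-26*u+[0,0,29]; x=proj(w,[g])[0]; cv2.circle(im,tuple(x.astype(int)),3,(0,255,0),-1); cv2.imwrite("pics/w6.png",im)
E
```

```text
[ 569.22198848 -399.7297486   132.4008123 ] [ 30.84528435  89.71627113 -33.9359852 ] [-3.60302041e+01  3.25018904e+01  7.99201848e+01  1.12392667e-02
  6.72943859e+01 -6.12532472e+01] 10.8
```

View pics/w6.png

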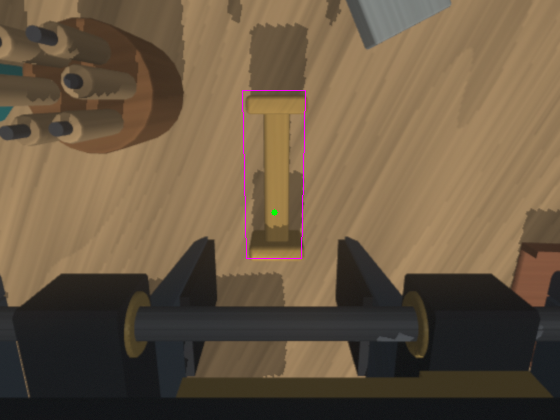

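>>> arm_command --deltas '[[0.65,[0,0,-40],0],[0.65,[0,0,-80],0],[0.65,[0,0,-108],0],[0.65,[0,0,-108],0],[0.65,[0,0,-108],0],[0,[0,0,-108],0],[0,[0,0,-108],0],[0,[0,0,-108],0],[0,[0,0,-108],0],[0,[0,0,-108],0],[0,[0,0,-108],0]]' --grip_force 60

```text
time_s: 11.95
ee_pos: [568.1, -398.8, 22.2]
ee_rot: [62.7, 89.9, -2.1]
force: [1.1, 0.9, 0.2]
gripper_width: 17.3
```

>>> arm_command --deltas '[[0,[0,0,50],0],[0,[0,0,100],0],[0,[0,0,150],0],[0,[0,0,200],0],[0,[0,0,250],0],[0,[-94.7,527.6,250],-1.507],[0,[-94.7,527.6,250],-1.507],[0,[-94.7,527.6,250],-1.507],[0,[-94.7,527.6,250],-1.507],[0,[-94.7,527.6,250],-1.507],[0,[-94.7,527.6,250],-1.507],[0,[-94.7,527.6,250],-1.507],[0,[-94.7,527.6,250],-1.507],[0,[-94.7,527.6,250],-1.507],[0,[-94.7,527.6,250],-1.507],[0,[-94.7,527.6,250],-1.507],[0,[-94.7,527.6,250],-1.507],[0,[-94.7,527.6,250],-1.507],[0,[-94.7,527.6,220],-1.507],[0,[-94.7,527.6,193.2],-1.507]]'

```text
time_s: 13.95
ee_pos: [473.3, 127.4, 214.3]
ee_rot: [98.5, 89.9, -52.7]
force: [0.5, -0.3, -3.3]
gripper_width: 17.9
```

>>> arm_command --deltas '[[0,[0,0,0],0],[0,[0,0,0],0],[0,[0,0,0],0]]'

```text
time_s: 14.25
ee_pos: [474.2, 128.3, 216.5]
ee_rot: [157.8, 89.8, 6.6]
force: [0.3, -1.0, -3.4]
gripper_width: 17.4
```

```bash
python3 - <<'E'
from h import *
from scipy.spatial.transform import Rotation as Ro
st=env.state(); print(st["ee_pos"],st["force"],st["torque"],st["gripper_width"],st["time_s"])
R=Ro.from_euler("xyz",st["ee_rot"],degrees=True).as_matrix();print(np.degrees(np.arctan2(R[1,1],R[0,1])))
s=cams.grab_frame("scene"); save(s,"s7",4,(290,80,470,230))
w=cams.grab_frame("wrist"); save(w,"w7")
E
```

```text
[474.23188574 128.26173133 216.53078076] [ 0.27191993 -1.03287061 -3.40139177] [-0.05517045  0.022927   -0.00158062] 17.382657342401988 14.25
-61.18728468323159
```

View pics/s7.png

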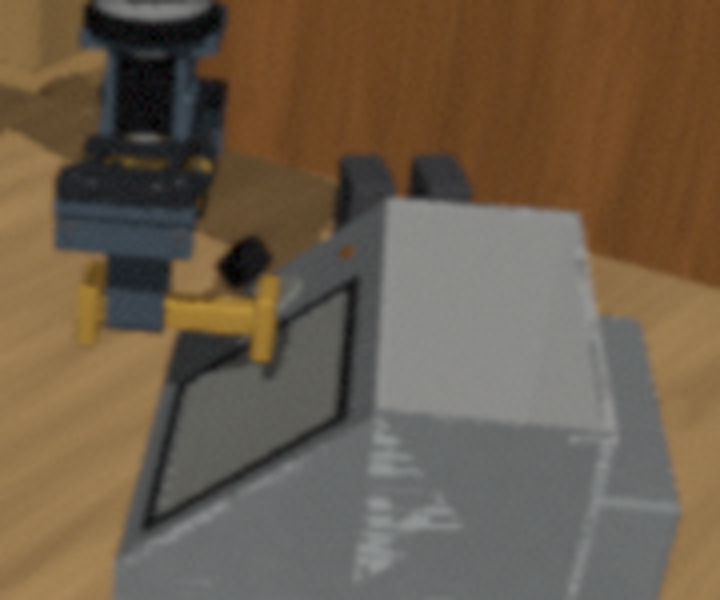

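View pics/w7.png

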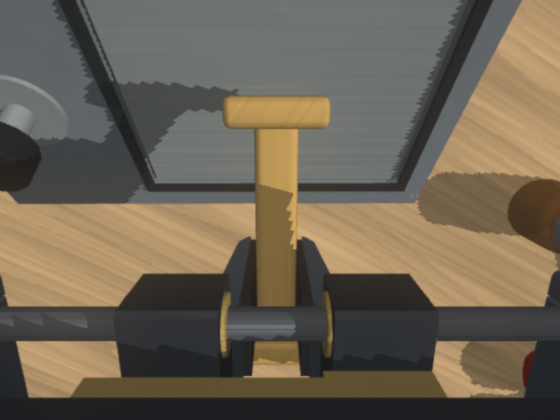

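>>> arm_command --deltas '[[0,[5.6,3.1,-7.7],0],[0,[11.3,6.2,-15.3],0],[0,[16.9,9.3,-23],0],[0,[21.4,11.8,-29.1],0],[0,[25.9,14.3,-35.2],0],[0,[30.4,16.8,-41.4],0],[0,[34.9,19.2,-47.5],0],[0,[39.4,21.7,-53.6],0],[0,[43.9,24.2,-59.7],0],[0,[48.4,26.7,-65.9],0],[0,[52.9,29.2,-72],0],[0,[56.3,31,-76.6],0],[0,[56.3,31,-76.6],0],[0,[56.3,31,-76.6],0]]'

```text
time_s: 15.75
ee_pos: [521.7, 156.4, 139.1]
ee_rot: [-4.6, 88.9, -155.7]
force: [-19.2, -9.1, 22.1]
gripper_width: 17.4
```

```bash
python3 - <<'E'
from h import *
st=env.state(); print(st["ee_pos"],st["force"],st["torque"],st["gripper_width"],st["time_s"])
s=cams.grab_frame("scene"); save(s,"s8",4,(290,80,470,230))
w=cams.grab_frame("wrist"); save(w,"w8")
E
```

```text
[521.72695186 156.43105966 139.12645606] [-19.18764957  -9.12897142  22.13689924] [-2.1475167   4.2007298   0.01348788] 17.37793683263986 15.75
```

View pics/s8.png

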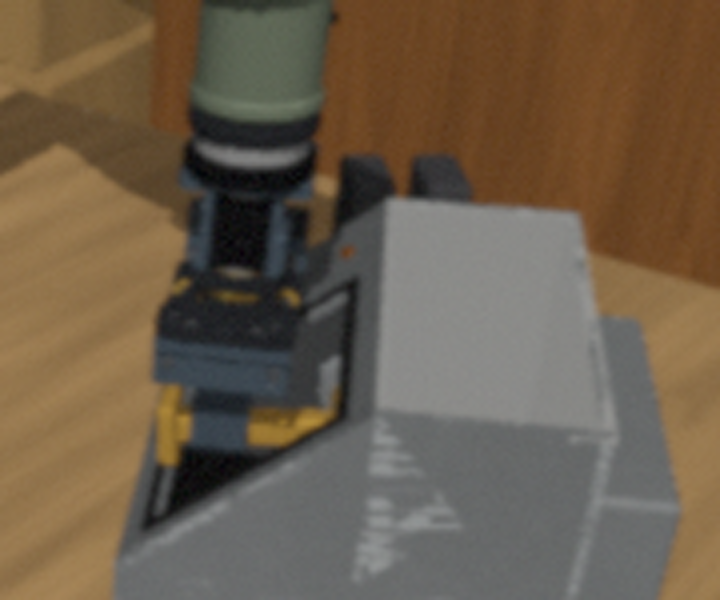

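View pics/w8.png

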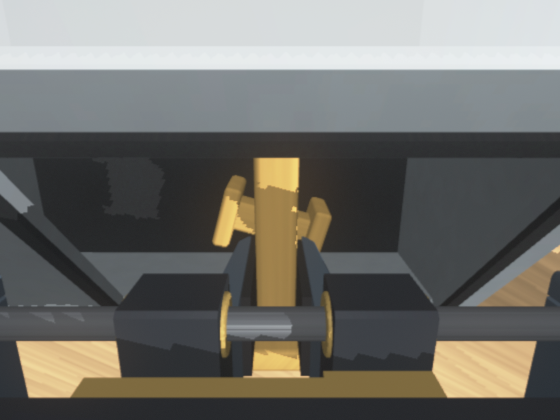

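>>> arm_command --deltas '[[0,[-8,-4.4,11],0],[0,[-16.9,-9.3,23],0],[0,[-28,-15.5,38],0],[0,[-45,-24.8,61],0],[0,[-56.3,-31,76.6],0],[0,[-56.3,-31,76.6],0],[0,[-56.3,-31,76.6],0]]'

```text
time_s: 16.55
ee_pos: [473.5, 129.1, 214.4]
ee_rot: [-174.2, 90.0, 34.7]
force: [0.5, 0.8, -3.9]
gripper_width: 17.4
```

```bash
python3 - <<'E'
from h import *
st=env.state(); print(st["ee_pos"],st["force"],st["torque"],st["gripper_width"],st["time_s"])
s=cams.grab_frame("scene"); save(s,"s9",4,(290,80,470,230))
w=cams.grab_frame("wrist"); save(w,"w9")
import pickle; pickle.dump((s,w),open("f9.pkl","wb"))
E
```

```text
[473.45301329 129.11596653 214.36253408] [ 0.54922554  0.81650544 -3.85188075] [-0.06485019 -0.01560514  0.01851041] 17.449860065451126 16.55
```

View pics/s9.png

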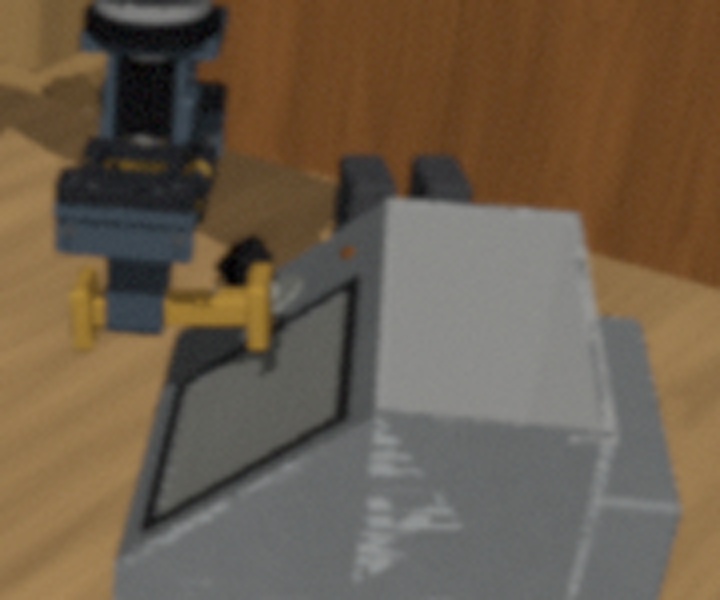

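```bash
cat > ov9.py <<'E'
from h import *
import pickle,sys
s,w=pickle.load(open("f9.pkl","rb"))
tcp=np.array([473.45,129.1,214.4]); a=np.radians(28.85); ex=np.array([np.cos(a),np.sin(a),0]); ey=np.array([-ex[1],ex[0],0]); ez=np.array([0,0,1.])
def model(off,pit,dz=-2):
    b=np.cos(pit)*ex+np.sin(pit)*ez; n=-np.sin(pit)*ex+np.cos(pit)*ez
    m=tcp+dz*ez+off*b
    L=[]
    for x0,x1 in((-58,-46),(46,58)):
        L.append(np.array([m+x*b+y*ey+z*n for x in(x0,x1) for y in(-20,20) for z in(-20,20)]))
    L.append(np.array([m+x*b+y*ey+z*n for x in(-46,46) for y in(-9,9) for z in(-9,9)]))
    return L
def draw(f,cr,k,L,n):
    im=cv2.resize(f["img"][:,:,::-1],None,fx=k,fy=k,interpolation=cv2.INTER_CUBIC)
    for B in L:
        p=(proj(f,B)+.5)*k-.5
        for i in range(8):
            for q in(1,2,4):
                if not i&q: cv2.line(im,tuple(p[i].astype(int)),tuple(p[i|q].astype(int)),(255,0,255),1)
    x0,y0,x1,y1=[v*k for v in cr]; cv2.imwrite(n,im[y0:y1,x0:x1])
off,pit=float(sys.argv[1]),np.radians(float(sys.argv[2]))
draw(s,(300,135,370,175),8,model(off,pit),"pics/a.png"); draw(w,(200,60,360,140),3,model(off,pit),"pics/b.png")
A,B=cv2.imread("pics/a.png"),cv2.imread("pics/b.png"); B=cv2.resize(B,(A.shape[1],int(B.shape[0]*A.shape[1]/B.shape[1])));cv2.imwrite("pics/ov9_%s_%s.png"%(sys.argv[1],sys.argv[2]),np.vstack([A,B]))
E
python3 ov9.py 23 5
```

```text
(no output)
```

View pics/ov9_23_5.png

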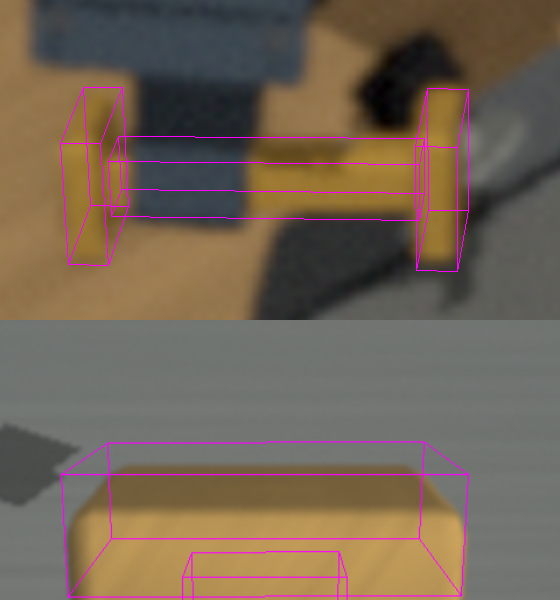

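```bash
python3 ov9.py 20 7;python3 ov9.py 21 9; python3 -c "
import cv2,numpy as np
cv2.imwrite('pics/ov9c.png',cv2.resize(np.hstack([cv2.imread('pics/ov9_20_7.png'),cv2.imread('pics/ov9_21_9.png')]),None,fx=.7,fy=.7))"
```

```text
(no output)
```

View pics/ov9c.png

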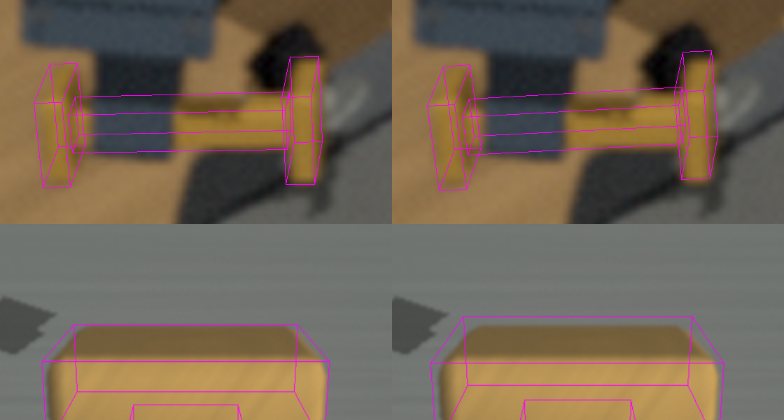

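>>> arm_command --deltas '[[0,[4.8,2.6,4.6],0],[0,[10.4,5.7,-3.1],0],[0,[16.1,8.8,-10.7],0],[0,[21.7,11.9,-18.4],0],[0,[26.2,14.4,-24.5],0],[0,[30.7,16.9,-30.6],0],[0,[35.2,19.4,-36.8],0],[0,[39.7,21.8,-42.9],0],[0,[44.2,24.3,-49],0],[0,[48.7,26.8,-55.1],0],[0,[53.2,29.3,-61.3],0],[0,[57.7,31.8,-67.4],0],[0,[57.7,31.8,-67.4],0],[0,[57.7,31.8,-67.4],0]]'

```text
time_s: 18.05
ee_pos: [523.2, 157.3, 144.2]
ee_rot: [-6.0, 88.8, -157.1]
force: [-13.1, -6.7, -2.3]
gripper_width: 17.6
```

```bash
python3 - <<'E'
from h import *
st=env.state(); print(st["ee_pos"],st["force"],st["torque"],st["gripper_width"],st["time_s"])
s=cams.grab_frame("scene"); save(s,"s10",4,(290,80,470,230))
E
```

```text
[523.22370476 157.32835317 144.21703994] [-13.13137065  -6.72254295  -2.32283268] [-1.34761078  2.33120827  0.02954287] 17.640371935330297 18.05
```

View pics/s10.png

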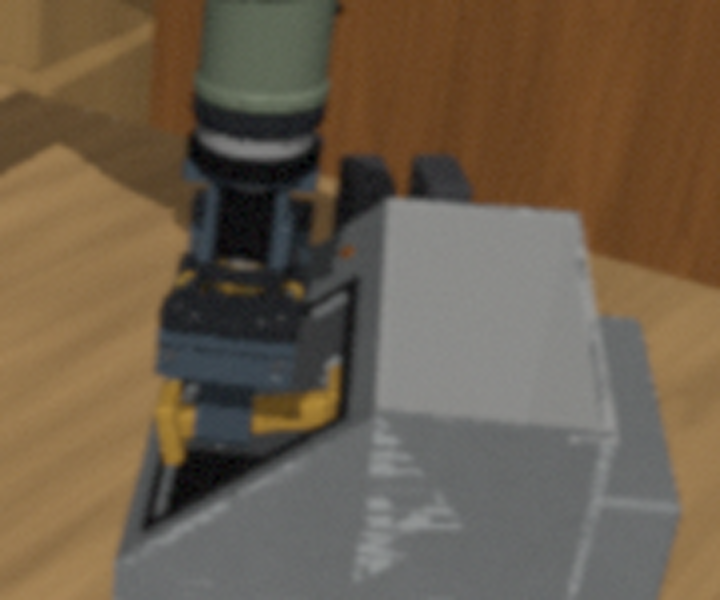

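>>> arm_command --deltas '[[0,[5,2.8,-1],0],[0,[8,4.4,-3],0],[0,[10.3,5.6,-4.9],0],[0,[10.3,5.6,-4.9],0],[0,[10.3,5.6,-4.9],0]]'

```text
time_s: 18.6
ee_pos: [525.7, 158.8, 141.9]
ee_rot: [-3.8, 87.7, -154.9]
force: [-32.3, -18.7, 26.9]
gripper_width: 17.6
```

```bash
cat > uw.py <<'E'
from h import *
st=env.state(); p=st["ee_pos"]; d=p-np.array([539.9,165.5,158]); a=np.radians(28.85)
x=d[0]*np.cos(a)+d[1]*np.sin(a); y=-d[0]*np.sin(a)+d[1]*np.cos(a); c,s=np.cos(np.radians(40)),np.sin(np.radians(40))
f=st["force"]; fx=f[0]*np.cos(a)+f[1]*np.sin(a)
print("tcp",p.round(1),"u,w,y",round(x*c+d[2]*s,1),round(x*s-d[2]*c,1),round(y,1),"f",f.round(1),"f_u,f_w",round(fx*c+f[2]*s,1),round(fx*s-f[2]*c,1),st["torque"].round(2),st["gripper_width"].round(1),st["time_s"],"rot",st["ee_rot"].round(1))
E
python3 uw.py; python3 - <<'E'
from h import *
s=cams.grab_frame("scene"); save(s,"s11",4,(290,80,470,230))
w=cams.grab_frame("wrist"); save(w,"w11")
E
```

```text
Traceback (most recent call last):
  File "uw.py", line 5, in <module>
    print("tcp",p.round(1),"u,w,y",round(x*c+d[2]*s,1),round(x*s-d[2]*c,1),round(y,1),"f",f.round(1),"f_u,f_w",round(fx*c+f[2]*s,1),round(fx*s-f[2]*c,1),st["torque"].round(2),st["gripper_width"].round(1),st["time_s"],"rot",st["ee_rot"].round(1))
                                                                                                                                                                               ^^^^^^^^^^^^^^^^^^^^^^^^^
AttributeError: 'float' object has no attribute 'round'
```

View pics/s11.png

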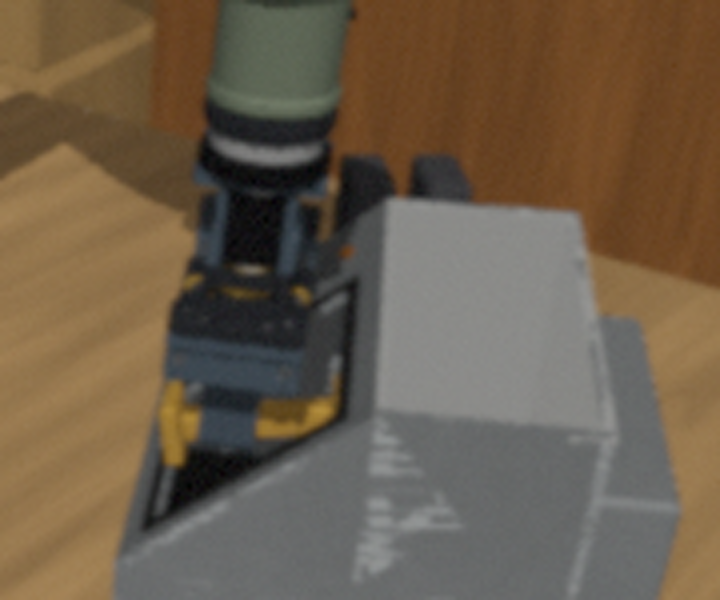

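View pics/w11.png

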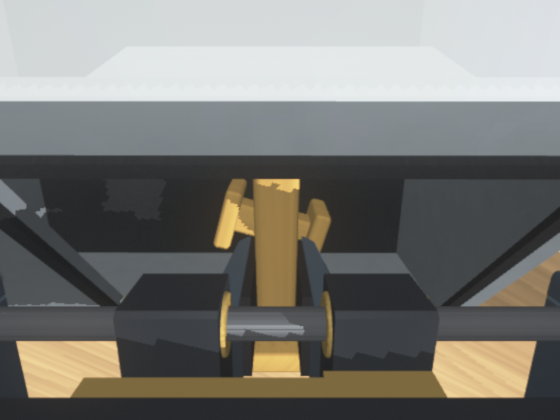

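>>> arm_command --deltas '[[0,[-9,-5,7],0],[0,[-18,-10,20],0],[0,[-35,-19,45],0],[0,[-52,-29,62],0],[0,[-63,-35,77],0],[0,[-63,-35,77],0],[0,[-63,-35,77],0],[0,[-63,-35,77],0]]'

```text
time_s: 19.5
ee_pos: [478.3, 131.4, 218.5]
ee_rot: [-16.5, 89.9, -167.7]
force: [-0.4, -0.7, -3.8]
gripper_width: 17.7
```

```bash
sed -i 's/st\["gripper_width"\].round(1)/round(float(st["gripper_width"]),1)/' uw.py; python3 uw.py; python3 - <<'E'
from h import *
import pickle
s=cams.grab_frame("scene"); save(s,"s12",4,(290,80,470,230))
w=cams.grab_frame("wrist"); save(w,"w12"); pickle.dump((s,w),open("f9.pkl","wb")); print(env.state()["ee_pos"].tolist())
p=env.state()["ee_pos"]
src=open("ov9.py").read().replace("np.array([473.45,129.1,214.4])","np.array(%s)"%p.tolist()); open("ov12.py","w").write(src)
E
python3 ov12.py 18 8; python3 ov12.py 20 6;  python3 -c "
import cv2,numpy as np
cv2.imwrite('pics/ov12c.png',cv2.resize(np.hstack([cv2.imread('pics/ov9_18_8.png'),cv2.imread('pics/ov9_20_6.png')]),None,fx=.7,fy=.7))"
```

```text
tcp [478.3 131.4 218.5] u,w,y -15.0 -91.6 -0.1 f [-0.4 -0.7 -3.8] f_u,f_w -3.0 2.5 [-0.05  0.07 -0.01] 17.7 19.5 rot [ -16.5   89.9 -167.7]
[478.133358545834, 131.40374540482927, 218.56133430465468]
```

View pics/ov12c.png

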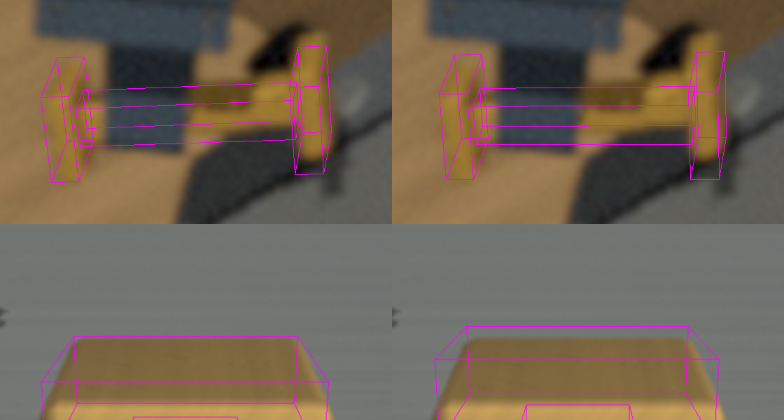

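>>> arm_command --deltas '[[0,[0,0,40],0],[0,[0,0,75],0.1],[0,[72.9,285.9,75],1.571],[0,[72.9,285.9,75],1.571],[0,[72.9,285.9,75],1.571],[0,[72.9,285.9,75],1.571],[0,[72.9,285.9,75],1.571],[0,[72.9,285.9,75],1.571],[0,[72.9,285.9,75],1.571],[0,[72.9,285.9,75],1.571],[0,[72.9,285.9,75],1.571],[0,[72.9,285.9,75],1.571],[0,[72.9,285.9,75],1.571],[0,[72.9,285.9,50],1.571],[0,[72.9,285.9,35],1.571],[0,[72.9,285.9,35],1.571],[0,[72.9,285.9,35],1.571]]'

```text
time_s: 21.3
ee_pos: [551.1, 417.2, 254.4]
ee_rot: [-84.6, 90.0, -145.8]
force: [0.3, -0.1, -3.2]
gripper_width: 17.6
```

```bash
python3 uw.py; python3 - <<'E'
from h import *
s=cams.grab_frame("scene"); save(s,"s13",4,(330,60,500,200)); w=cams.grab_frame("wrist"); save(w,"w13")
E
```

```text
tcp [551.1 417.2 254.4] u,w,y 162.6 10.5 215.1 f [ 0.3 -0.1 -3.2] f_u,f_w -1.9 2.6 [-0.04 -0.15  0.01] 17.6 21.3 rot [ -84.6   90.  -145.8]
```

View pics/s13.png

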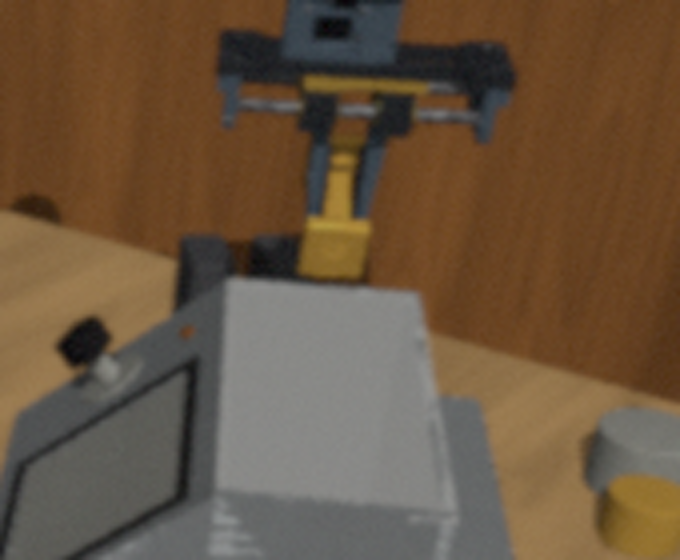

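View pics/w13.png

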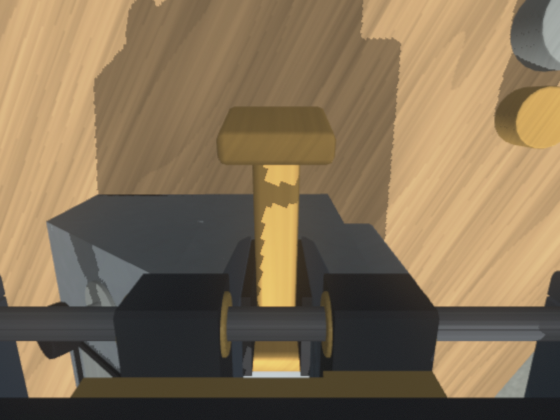

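>>> arm_command --deltas '[[0,[0,0,-5],0],[0,[0,0,-10],0],[0,[0,0,-14],0],[0,[0,0,-18],0],[0,[0,0,-22],0],[0,[0,0,-26],0],[0,[0,0,-29],0],[0,[0,0,-29],0],[0,[0,0,-29],0]]' --grip_force 15

```text
time_s: 22.3
ee_pos: [550.9, 416.5, 225.0]
ee_rot: [-49.8, 89.9, -110.9]
force: [0.3, 1.7, -1.2]
gripper_width: 17.9
```

```bash
python3 uw.py; python3 - <<'E'
from h import *
s=cams.grab_frame("scene"); save(s,"s14",4,(330,60,500,200)); w=cams.grab_frame("wrist"); save(w,"w14")
E
```

```text
tcp [550.9 416.5 225. ] u,w,y 143.3 32.7 214.6 f [ 0.3  1.7 -1.2] f_u,f_w 0.0 1.6 [ 0.07 -0.19  0.01] 17.9 22.3 rot [ -49.8   89.9 -110.9]
```

View pics/s14.png

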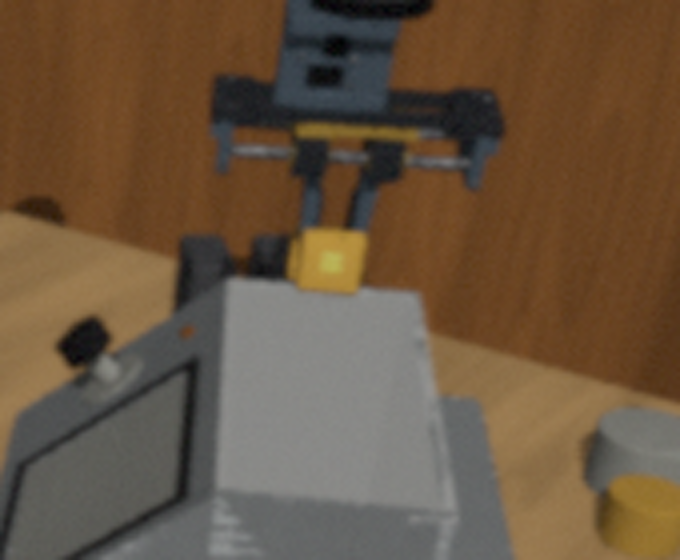

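View pics/w14.png

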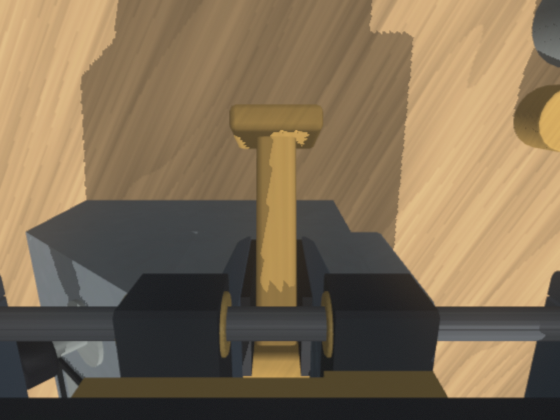

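>>> arm_command --deltas '[[0,[0,0,0],0],[0,[0,0,0],0],[0,[0,0,40],0],[0,[0,0,74],0],[0,[-71.9,-285,74],-1.571],[0,[-71.9,-285,74],-1.571],[0,[-71.9,-285,74],-1.571],[0,[-71.9,-285,74],-1.571],[0,[-71.9,-285,74],-1.571],[0,[-71.9,-285,74],-1.571],[0,[-71.9,-285,74],-1.571],[0,[-71.9,-285,74],-1.571],[0,[-71.9,-285,74],-1.571],[0,[-71.9,-285,74],-1.571],[0,[-71.9,-285,74],-1.571],[0,[-71.9,-285,30],-1.571],[0,[-71.9,-285,-2],-1.571],[0,[-71.9,-285,-2],-1.571],[0,[-71.9,-285,-2],-1.571],[0,[-71.9,-285,-2],-1.571]]' --grip_force 60

```text
time_s: 24.4
ee_pos: [480.4, 132.3, 225.8]
ee_rot: [162.8, 89.8, 11.6]
force: [-0.5, 0.5, -3.2]
gripper_width: 17.7
```

```bash
python3 uw.py; python3 - <<'E'
from h import *
import pickle
s=cams.grab_frame("scene"); w=cams.grab_frame("wrist"); pickle.dump((s,w),open("f9.pkl","wb"))
p=env.state()["ee_pos"]
src=open("ov9.py").read().replace("np.array([473.45,129.1,214.4])","np.array(%s)"%p.tolist()).replace("(300,135,370,175)","(300,130,370,190)").replace("200,60,360,140","200,60,360,180"); open("ov12.py","w").write(src)
E
python3 ov12.py 20 -22; python3 ov12.py 18 -18;  python3 -c "
import cv2,numpy as np
cv2.imwrite('pics/ov15.png',cv2.resize(np.hstack([cv2.imread('pics/ov9_20_-22.png'),cv2.imread('pics/ov9_18_-18.png')]),None,fx=.65,fy=.65))"
```

```text
tcp [480.4 132.3 225.8] u,w,y -8.6 -95.7 -0.3 f [-0.5  0.5 -3.2] f_u,f_w -2.2 2.3 [-0.05  0.03 -0.03] 17.7 24.4 rot [162.8  89.8  11.6]
```

View pics/ov15.png

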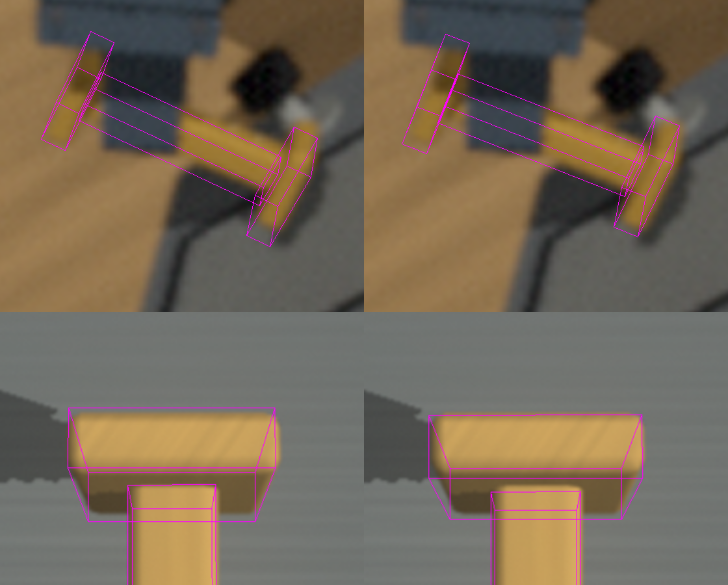

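>>> arm_command --deltas '[[0,[5.6,3.1,-7.7],0],[0,[11.3,6.2,-15.3],0],[0,[16.9,9.3,-23],0],[0,[22.5,12.4,-30.6],0],[0,[27,14.9,-36.8],0],[0,[31.5,17.4,-42.9],0],[0,[36,19.9,-49],0],[0,[40.6,22.3,-55.2],0],[0,[45.1,24.8,-61.3],0],[0,[49.6,27.3,-67.4],0],[0,[54,29.8,-73.5],0],[0,[56.3,31,-76.6],0],[0,[56.3,31,-76.6],0]]'

```text
time_s: 25.8
ee_pos: [528.2, 159.5, 143.3]
ee_rot: [-4.6, 88.8, -155.7]
force: [-13.9, -9.6, -2.3]
gripper_width: 17.3
```

```bash
python3 uw.py; python3 - <<'E'
from h import *
s=cams.grab_frame("scene"); save(s,"s16",4,(290,80,470,230))
E
```

```text
tcp [528.2 159.5 143.3] u,w,y -19.5 2.8 0.4 f [-13.9  -9.6  -2.3] f_u,f_w -14.4 -9.1 [-1.44  1.98 -0.05] 17.3 25.8 rot [  -4.6   88.8 -155.7]
```

View pics/s16.png

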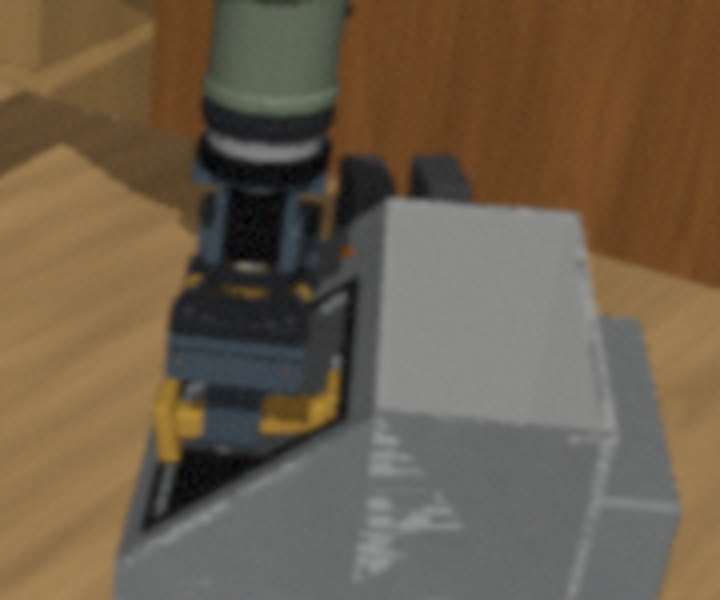

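>>> arm_command --deltas '[[0,[-10,-5.5,14],0],[0,[-22,-12.4,30.6],0],[0,[-40,-22,55],0],[0,[-56.3,-31,76.6],0],[0,[-80,-70,76.6],0],[0,[-105,-120,76.6],0],[0,[-125.3,-173,60],0],[0,[-125.3,-173,20],0],[0,[-125.3,-173,-27.5],0],[0,[-125.3,-173,-65],0],[0,[-125.3,-173,-90],0],[0,[-125.3,-173,-90],0]]'

```text
time_s: 27.05
ee_pos: [407.6, -9.8, 54.0]
ee_rot: [-33.0, 89.6, 175.8]
force: [-0.3, 0.5, -4.0]
gripper_width: 17.6
```

>>> arm_command --deltas '[[0,[0,0,-8],0],[0,[0,0,-16],0],[0,[0,0,-24],0],[0,[0,0,-30],0],[0,[0,0,-35.5],0],[0,[0,0,-35.5],0],[0,[0,0,-35.5],0]]' --grip_force 12

```text
time_s: 27.75
ee_pos: [409.7, -9.9, 21.6]
ee_rot: [-19.8, 90.0, -170.9]
force: [0.0, 1.3, -3.5]
gripper_width: 18.0
```

>>> arm_command --deltas '[[0.5,[0,0,0],0],[0.6,[0,0,0],0],[0.7,[0,0,0],0],[0.7,[0,0,45],0],[0.7,[0,0,95],0],[0.7,[-45,-35,108],0.8],[0.7,[-45,-35,108],0.8],[0.7,[-45,-35,108],0.8],[0.7,[-45,-35,108],1.571],[0.7,[-45,-35,108],1.571],[0.7,[-45,-35,108],1.571],[0.7,[-45,-35,108],1.571],[0.7,[-45,-35,108],1.571],[0.7,[-45,-35,108],1.571],[0.7,[-45,-35,108],1.571]]'

```text
time_s: 29.25
ee_pos: [365.0, -44.9, 129.9]
ee_rot: [61.7, 90.0, -3.7]
force: [-1.3, 0.0, 0.2]
gripper_width: 63.9
```

```bash
python3 uw.py; python3 - <<'E'
from h import *
import pickle
w=cams.grab_frame("wrist"); save(w,"w17"); s=cams.grab_frame("scene"); save(s,"s17"); pickle.dump((s,w),open("f17.pkl","wb"))
E
```

```text
tcp [365.  -44.9 129.9] u,w,y -213.2 -142.2 -99.9 f [-1.3  0.   0.2] f_u,f_w -0.7 -0.9 [-0.01 -0.1  -0.02] 63.9 29.25 rot [61.7 90.  -3.7]
```

View pics/w17.png

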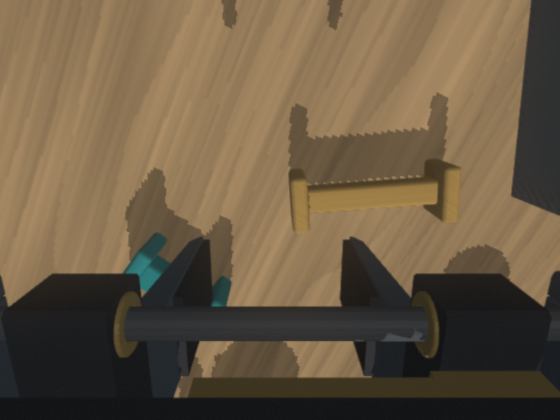

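View pics/s17.png

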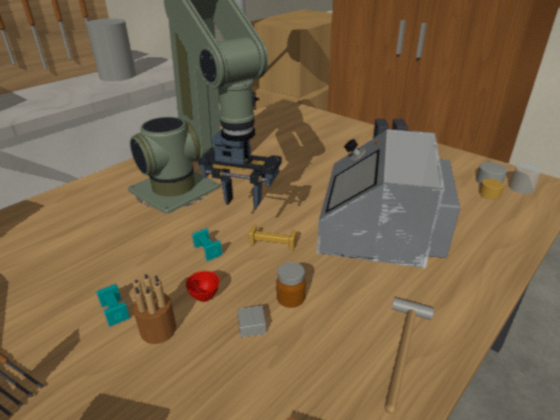

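```bash
cat > fitc.py <<'E'
from h import *
import pickle
from scipy.optimize import minimize
s,w=pickle.load(open("f17.pkl","rb"))
def parts(p):
    c,q=np.cos(p[2]),np.sin(p[2]); b=np.array([c,q,0]);y=np.array([-q,c,0]); m=np.array([p[0],p[1],20.]); z=np.array([0,0,1.])
    return [np.array([m+i*b+j*y+k*z for i in(a0,a1) for j in(-h,h) for k in(-h,h)]) for a0,a1,h in((-58,-46,20),(46,58,20),(-46,46,9))]
def sil(f,p,k=4):
    im=np.zeros((420*k,560*k),np.uint8)
    for B in parts(p): cv2.fillConvexPoly(im,cv2.convexHull(((proj(f,B)+.5)*k-.5).astype(np.int32)),255)
    return cv2.resize(im,(560,420),interpolation=cv2.INTER_AREA)/255.
def mask(f,cr):
    h=cv2.cvtColor(f["img"],cv2.COLOR_RGB2HSV); m=((h[...,1]>150)&(h[...,0]>15)&(h[...,0]<28)&(h[...,2]>50)).astype(np.uint8)
    o=np.zeros_like(m); x0,y0,x1,y1=cr; o[y0:y1,x0:x1]=m[y0:y1,x0:x1]; return o.astype(float)
mw,ms=mask(w,(280,150,470,240)),mask(s,(240,220,305,255)); print(mw.sum(),ms.sum())
cost=lambda p:np.abs(sil(w,p)-mw).sum()/mw.sum()+np.abs(sil(s,p)-ms).sum()/ms.sum()
p0=np.array([427,-1,np.radians(28.85)])
best=minimize(cost,p0,method="Nelder-Mead",options=dict(initial_simplex=[p0,p0+[8,0,0],p0+[0,8,0],p0+[0,0,.1]],xatol=.05,fatol=1e-4))
p=best.x; print(p[:2],np.degrees(p[2]),best.fun,cost(p0)); b=np.array([np.cos(p[2]),np.sin(p[2])]); print("tail",p[:2]-52*b,"nose",p[:2]+52*b)
im=w["img"][:,:,::-1].copy(); e=cv2.Canny((sil(w,p)*255).astype(np.uint8),50,150); im[e>0]=(255,0,255)
im2=s["img"][:,:,::-1].copy(); e=cv2.Canny((sil(s,p)*255).astype(np.uint8),50,150); im2[e>0]=(255,0,255)
cv2.imwrite("pics/fit17.png",np.hstack([cv2.resize(im[140:250,270:480],None,fx=1.9,fy=1.9),cv2.resize(im2[215:265,230:320],(376,209))]))
E
python3 fitc.py
```

```text
0.0 523.0
[427.  -1.] 28.849999999999998 inf inf
tail [381.45393127 -26.09094705] nose [472.54606873  24.09094705]fitc.py:16: RuntimeWarning: divide by zero encountered in scalar divide
  cost=lambda p:np.abs(sil(w,p)-mw).sum()/mw.sum()+np.abs(sil(s,p)-ms).sum()/ms.sum()
  np.max(np.abs(fsim[0] - fsim[1:])) <= fatol):
```

View pics/fit17.png

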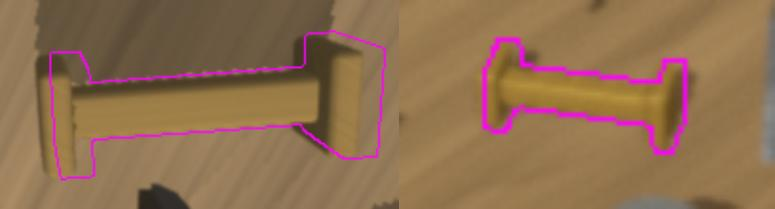

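```bash
sed -i 's/mw,ms=mask(w,(280,150,470,240)),/mw,ms=MW,/' fitc.py; sed -i '/^mw,ms/i h=cv2.cvtColor(w["img"],cv2.COLOR_RGB2HSV); print(h[195,370],h[140,370],h[100,300],h[200,300],h[190,430])' fitc.py
sed -i '/^mw,ms/i MW=max(cams.silhouettes(w,"long_casting_mid"),key=lambda d:d["conf"])["region"].astype(float); print(MW.sum())' fitc.py; python3 fitc.py
```

```text
[ 19 141 157] [ 17  99 103] [ 17 103 149] [ 19 139 156] [ 19 139 154]
6404.0
6404.0 523.0
[421.59224217  -4.04503923] 29.378042819601937 0.34158271389308315 0.6699418429035034
tail [376.27934473 -29.55467125] nose [466.90513961  21.4645928 ]
```

View pics/fit17.png

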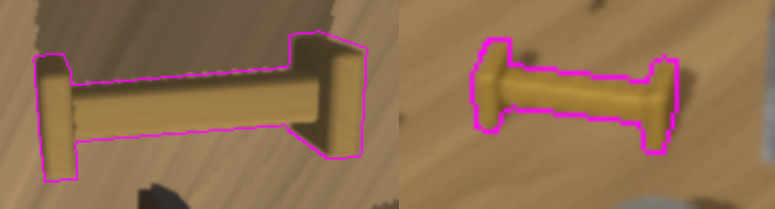

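>>> arm_command --deltas '[[0.45,[11.3,15.4,0],0.009],[0.45,[11.3,15.4,-40],0.009],[0.45,[11.3,15.4,-75],0.009],[0.45,[11.3,15.4,-86],0.009],[0.45,[11.3,15.4,-89.5],0.009],[0.45,[11.3,15.4,-89.5],0.009],[0.45,[11.3,15.4,-89.5],0.009]]'

```text
time_s: 30.1
ee_pos: [376.7, -29.6, 40.5]
ee_rot: [62.6, 89.9, -2.8]
force: [0.9, -0.1, 0.3]
gripper_width: 41.1
```

```bash
python3 uw.py; python3 - <<'E'
from h import *
w=cams.grab_frame("wrist"); save(w,"w18"); s=cams.grab_frame("scene"); save(s,"s18",5,(200,180,310,260))
E
```

```text
tcp [376.7 -29.6  40.5] u,w,y -257.1 -62.4 -92.1 f [ 0.9 -0.1  0.3] f_u,f_w 0.8 0.2 [ 0.   -0.14  0.01] 41.1 30.1 rot [62.6 89.9 -2.8]
```

View pics/w18.png

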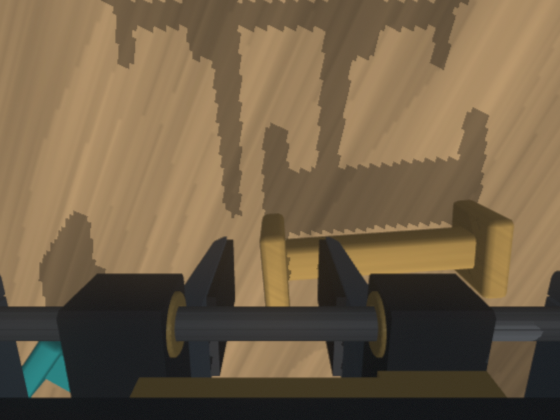

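View pics/s18.png

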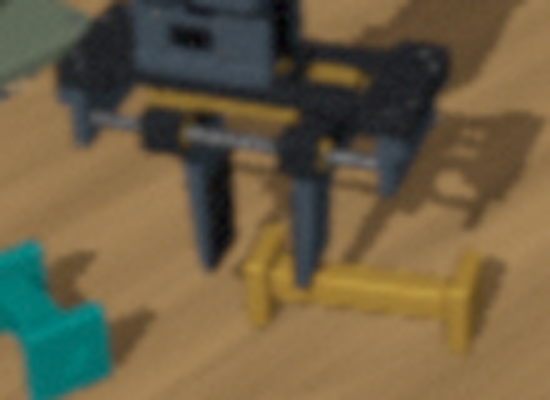

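>>> arm_command --deltas '[[0,[0,0,0],0],[0,[0,0,0],0],[0,[0,0,0],0],[0,[0,0,0],0],[0,[0,0,0],0],[0,[0,0,0],0]]' --grip_force 60

```text
time_s: 30.8
ee_pos: [376.4, -29.5, 40.3]
ee_rot: [76.3, 90.0, 11.1]
force: [-0.6, 1.1, 2.1]
gripper_width: 11.5
```

>>> arm_command --deltas '[[0,[0,0,10],0],[0,[0,0,25],0],[0,[0,0,45],0],[0,[0,0,45],0]]'

```text
time_s: 31.2
ee_pos: [377.4, -29.7, 86.3]
ee_rot: [58.1, 89.8, -7.2]
force: [1.3, 0.2, -3.1]
gripper_width: 11.6
```

```bash
python3 uw.py; python3 - <<'E'
from h import *
w=cams.grab_frame("wrist"); save(w,"w19"); s=cams.grab_frame("scene"); save(s,"s19",5,(200,160,310,260))
E
```

```text
tcp [377.4 -29.7  86.3] u,w,y -227.2 -97.1 -92.5 f [ 1.3  0.2 -3.1] f_u,f_w -1.0 3.2 [-0.1  -0.03  0.  ] 11.6 31.2 rot [58.1 89.8 -7.2]
```

View pics/s19.png

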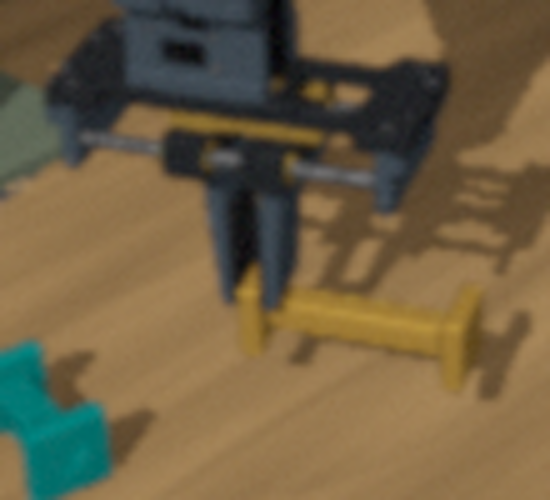

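View pics/w19.png

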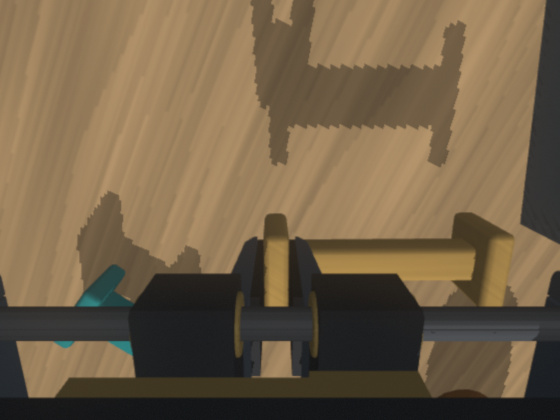

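>>> arm_command --deltas '[[0,[0,0,20],0],[0,[0,0,50],0],[0,[0,0,85],0],[0,[0,0,120],0.05],[0,[0,0,155],0.15],[0,[10,8,180],0.28],[0,[25,20,190],0.41],[0,[42,35,190],0.54],[0,[60,50,190],0.67],[0,[78,66,190],0.8],[0,[95,82,190],0.93],[0,[112,97,190],1.06],[0,[128,111,190],1.19],[0,[140,122,190],1.32],[0,[148,128,190],1.45],[0,[151.9,131.6,190],1.53],[0,[151.9,131.6,175],1.562],[0,[151.9,131.6,150],1.562],[0,[151.9,131.6,125],1.562],[0,[151.9,131.6,116.6],1.562]]'

```text
time_s: 33.3
ee_pos: [525.8, 101.6, 197.2]
ee_rot: [166.8, 89.5, -169.0]
force: [-0.8, -0.2, -2.8]
gripper_width: 11.7
```

>>> arm_command --deltas '[[0,[0,0,0],0],[0,[0,0,0],0]]'

```text
time_s: 33.5
ee_pos: [528.7, 102.1, 202.0]
ee_rot: [-13.3, 90.0, 10.9]
force: [0.3, 0.3, -3.9]
gripper_width: 11.6
```

```bash
python3 uw.py; python3 - <<'E'
from h import *
w=cams.grab_frame("wrist"); save(w,"w20"); s=cams.grab_frame("scene"); save(s,"s20",4,(290,80,470,230))
E
```

```text
tcp [528.7 102.1 202. ] u,w,y -2.6 -59.7 -50.1 f [ 0.3  0.3 -3.9] f_u,f_w -2.2 3.3 [-0.03 -0.2   0.01] 11.6 33.5 rot [-13.3  90.   10.9]
```

View pics/s20.png

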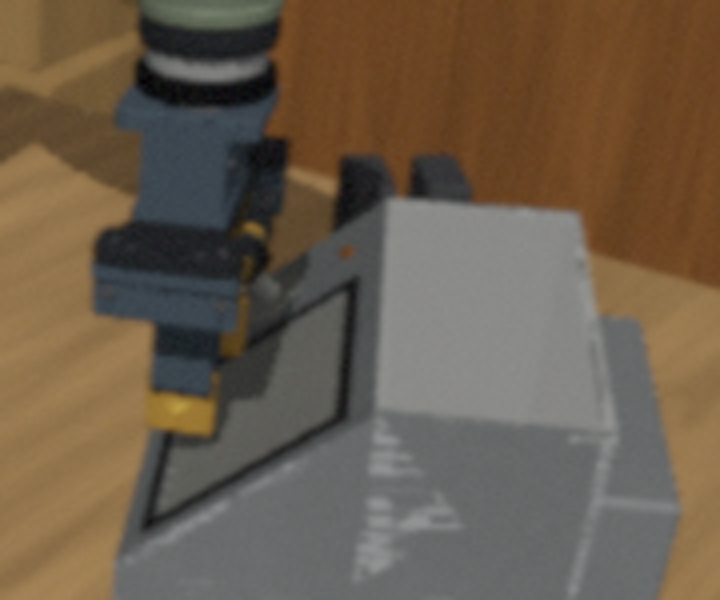

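View pics/w20.png

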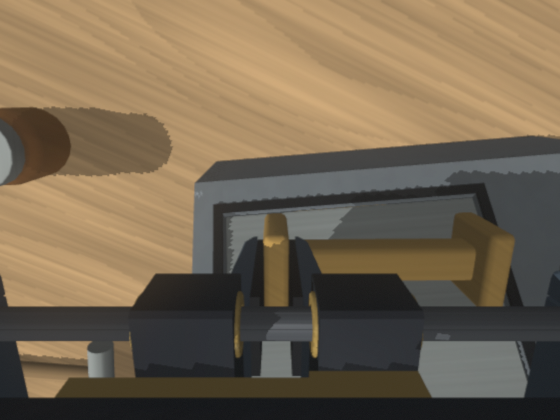

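>>> arm_command --deltas '[[0,[5,2.8,-6.8],0],[0,[10.1,5.6,-13.8],0],[0,[14.6,8.1,-19.9],0],[0,[19.2,10.6,-26],0],[0,[23.7,13,-32.2],0],[0,[28.2,15.5,-38.3],0],[0,[32.7,18,-44.4],0],[0,[37.2,20.5,-50.6],0],[0,[41,22.6,-55.7],0],[0,[43.9,24.2,-59.7],0],[0,[43.9,24.2,-59.7],0]]'

```text
time_s: 34.7
ee_pos: [571.8, 126.2, 141.0]
ee_rot: [171.4, 89.9, -164.4]
force: [-4.4, -1.3, -2.1]
gripper_width: 11.6
```

```bash
python3 uw.py; python3 - <<'E'
from h import *
w=cams.grab_frame("wrist"); save(w,"w21"); s=cams.grab_frame("scene"); save(s,"s21",4,(290,80,470,230))
E
```

```text
tcp [571.8 126.2 141. ] u,w,y -4.0 18.8 -49.8 f [-4.4 -1.3 -2.1] f_u,f_w -4.8 -1.3 [-0.31  0.58  0.34] 11.6 34.7 rot [ 171.4   89.9 -164.4]
```

View pics/s21.png

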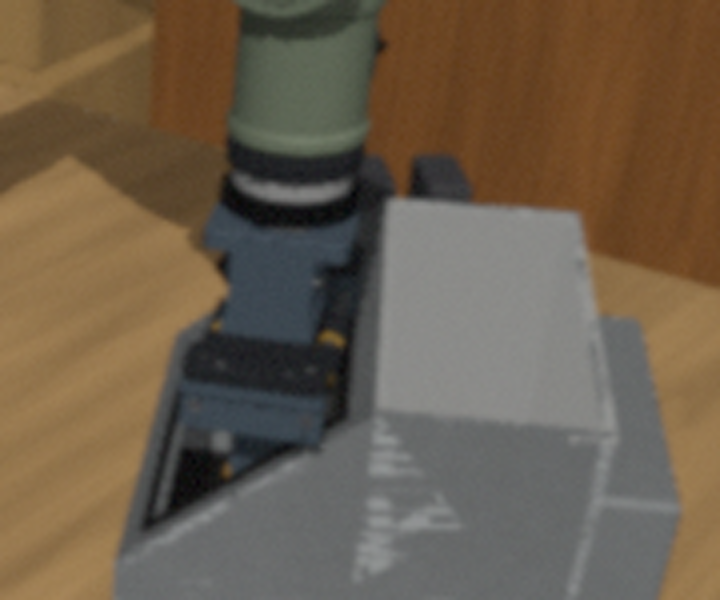

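View pics/w21.png

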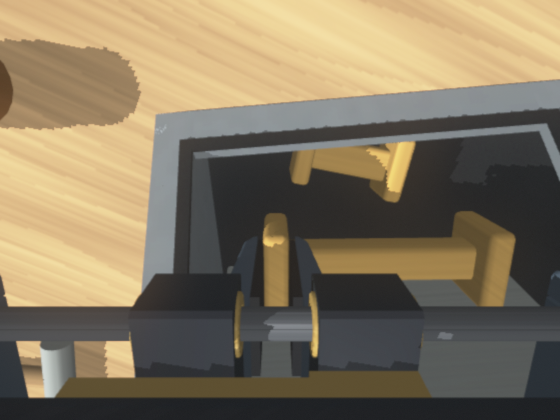

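>>> arm_command --deltas '[[0,[1.5,0.8,-2],0],[0,[2.8,1.6,-3.8],0],[0,[2.8,1.6,-3.8],0],[0.4,[2.8,1.6,-3.8],0],[0.45,[2.8,1.6,-3.8],0],[0.45,[2.8,1.6,-3.8],0],[0.45,[2.8,1.6,-3.8],0]]'

```text
time_s: 35.5
ee_pos: [575.5, 127.0, 139.0]
ee_rot: [-56.1, 89.9, -31.8]
force: [0.4, 0.8, -1.2]
gripper_width: 39.7
```

```bash
python3 uw.py; python3 - <<'E'
from h import *
w=cams.grab_frame("wrist"); save(w,"w22"); s=cams.grab_frame("scene"); save(s,"s22",4,(290,80,470,230))
E
```

```text
tcp [575.5 127.  139. ] u,w,y -2.6 22.6 -50.9 f [ 0.4  0.8 -1.2] f_u,f_w -0.3 1.3 [ 0.13 -0.07  0.  ] 39.7 35.5 rot [-56.1  89.9 -31.8]
```

View pics/w22.png

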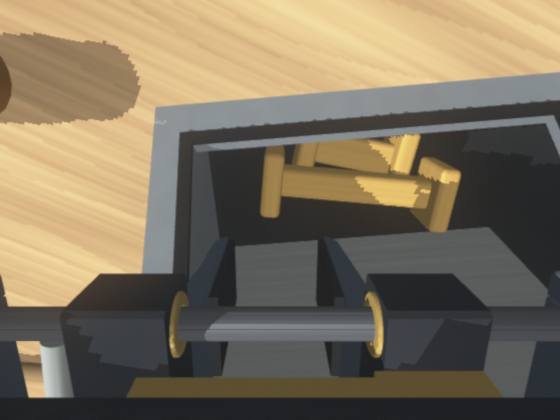

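>>> arm_command --deltas '[[0.45,[-11,-6,15],0],[0.45,[-22,-12,30],0],[0.45,[-34,-19,46],0],[0.45,[-45,-25,65],0],[0.45,[-45,-25,110],0],[0.45,[-45,-25,150],0],[0.45,[-45,-25,150],0],[0.45,[-45,-25,150],0]]'

```text
time_s: 36.4
ee_pos: [531.2, 103.6, 289.9]
ee_rot: [-2.3, 89.7, 21.9]
force: [0.7, 0.6, -0.6]
gripper_width: 41.2
```

```bash
python3 uw.py; python3 - <<'E'
from h import *
w=cams.grab_frame("wrist"); save(w,"w23"); s=cams.grab_frame("scene"); save(s,"s23",4,(290,80,470,230))
E
```

```text
tcp [531.2 103.6 289.9] u,w,y 56.1 -125.1 -50.0 f [ 0.7  0.6 -0.6] f_u,f_w 0.3 1.1 [ 0.14 -0.09  0.01] 41.2 36.4 rot [-2.3 89.7 21.9]
```

View pics/w23.png

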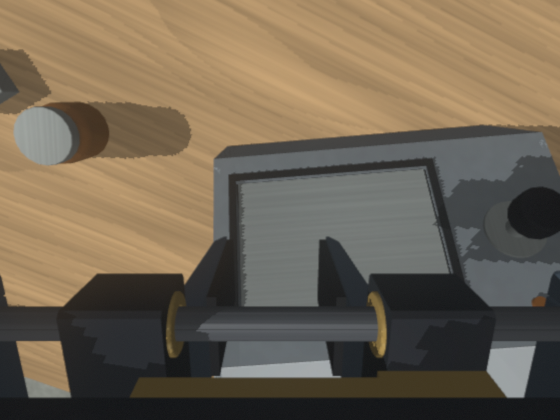

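View pics/s23.png

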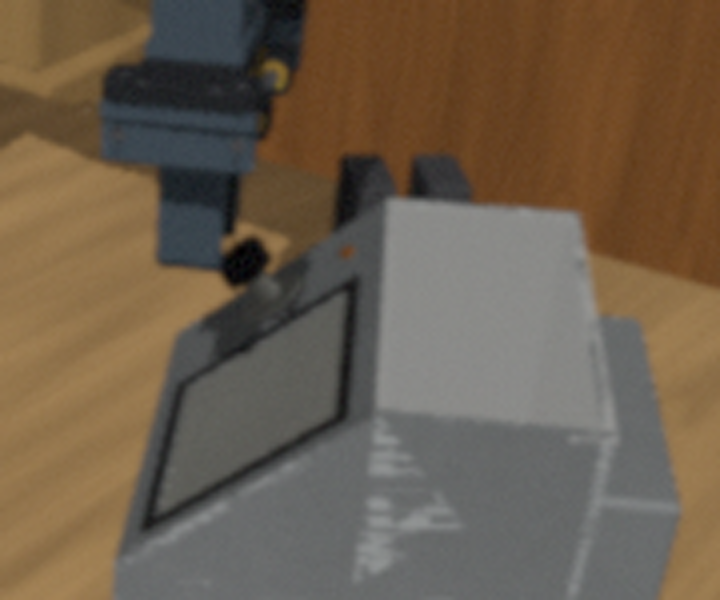

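>>> arm_command --deltas '[[0.45,[0,0,-40],0],[0.45,[0,0,-85],0],[0.45,[11,6,-104],0],[0.45,[22,12,-119],0],[0.45,[34,19,-135],0],[0.45,[45,25,-150],0],[0.45,[45,25,-150],0],[0.45,[45,25,-150],0]]'

```text
time_s: 37.3
ee_pos: [572.0, 127.1, 135.7]
ee_rot: [170.3, 89.5, -165.4]
force: [-4.7, -1.5, 0.4]
gripper_width: 41.0
```

```bash
python3 uw.py; python3 - <<'E'
from h import *
import pickle
w=cams.grab_frame("wrist"); save(w,"w24"); pickle.dump(w,open("w24.pkl","wb"))
E
```

```text
tcp [572.  127.1 135.7] u,w,y -7.0 23.3 -49.2 f [-4.7 -1.5  0.4] f_u,f_w -3.4 -3.5 [-0.24  0.65  0.11] 41.0 37.3 rot [ 170.3   89.5 -165.4]
```

View pics/w24.png

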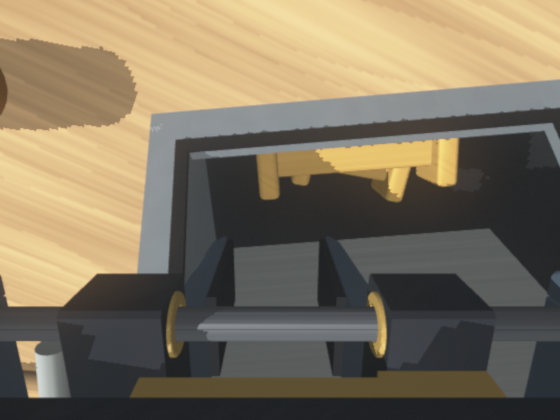

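```bash
python3 - <<'E'
from h import *
import pickle
w=pickle.load(open("w24.pkl","rb"))
p=np.load("pol.npy"); a=p[2]
def pol(P): d=P[:2]-p[:2]; return np.array([d[0]*np.cos(a)+d[1]*np.sin(a),-d[0]*np.sin(a)+d[1]*np.cos(a),P[2]])
print(w["K"][0][0])
for z in(40,60,70,80,90,100,110):
    A,B=onz(w,(258,154),z),onz(w,(458,140),z); C,D=onz(w,(268,198),z),onz(w,(450,185),z)
    print(z,np.linalg.norm(A-B).round(1),pol(A).round(),pol(B).round(), "lower ends",np.linalg.norm(C-D).round(1),pol(C).round(),pol(D).round())
save(w,"w24c",3.5,(180,110,500,220))
E
```

```text
377.77129862202787
40 134.8 [ -98. -103.   40.] [-97.  32.  40.] lower ends 126.7 [-67. -99.  40.] [-66.  28.  40.]
60 124.3 [-101. -102.   60.] [-99.  23.  60.] lower ends 116.9 [-72. -98.  60.] [-71.  19.  60.]
70 119.1 [-102. -101.   70.] [-101.   18.   70.] lower ends 111.9 [-75. -97.  70.] [-74.  15.  70.]
80 113.8 [-103. -100.   80.] [-102.   13.   80.] lower ends 107.0 [-77. -97.  80.] [-76.  10.  80.]
90 108.6 [-105. -100.   90.] [-103.    9.   90.] lower ends 102.1 [-79. -97.  90.] [-79.   5.  90.]
100 103.3 [-106.  -99.  100.] [-105.    4.  100.] lower ends 97.1 [-82. -96. 100.] [-81.   1. 100.]
110 98.1 [-107.  -99.  110.] [-106.   -1.  110.] lower ends 92.2 [-84. -96. 110.] [-84.  -4. 110.]
```

View pics/w24c.png

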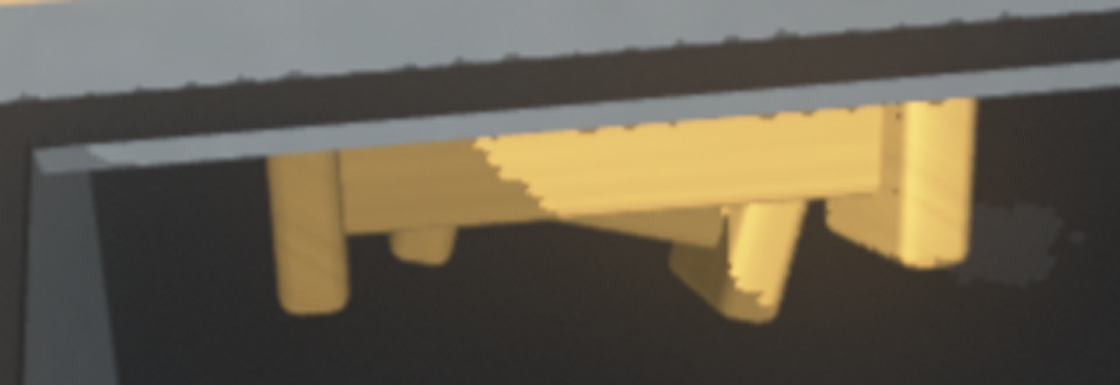

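>>> arm_command --deltas '[[0.65,[-11,-6,15],0],[0.65,[-22,-12,30],0],[0.65,[-34,-19,46],0],[0.65,[-45,-25,65],0],[0.65,[-45,-25,110],0],[0.65,[-60,10,140],0],[0.65,[-90,60,140],0],[0.65,[-110,110,140],0],[0.65,[-122.7,151.5,140],0],[0.65,[-122.7,151.5,110],0],[0.65,[-122.7,151.5,110],0],[0.65,[-122.7,151.5,110],0]]'

```text
time_s: 38.55
ee_pos: [452.1, 279.1, 247.6]
ee_rot: [-172.1, 89.9, -147.8]
force: [1.1, 0.4, 0.0]
gripper_width: 59.6
```

```bash
python3 uw.py; python3 - <<'E'
from h import *
w=cams.grab_frame("wrist"); im=w["img"][:,:,::-1].copy()
n=np.array([-.643*.8759,-.643*.4825,.766]); k=np.array([452.2,279.3,184.04]); e=np.array([-.4825,.8759,0]); f=np.cross(n,e)
for o in(-10,10):
    P=[k+o*n+18*(np.cos(t)*e+np.sin(t)*f) for t in np.linspace(0,6.283,40)]
    cv2.polylines(im,[proj(w,P).astype(int)],True,(255,0,255),1)
cv2.imwrite("pics/w25.png",im); s=cams.grab_frame("scene"); save(s,"s25",4,(290,80,470,230))
E
```

```text
tcp [452.1 279.1 247.6] u,w,y 40.7 -82.8 141.9 f [1.1 0.4 0. ] f_u,f_w 0.9 0.7 [ 0.09 -0.1   0.01] 59.6 38.55 rot [-172.1   89.9 -147.8]
```

View pics/w25.png

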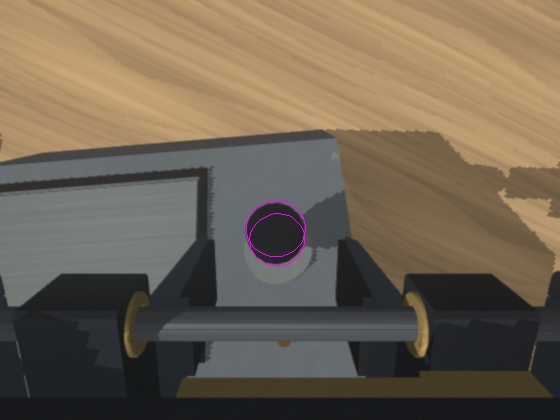

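View pics/s25.png

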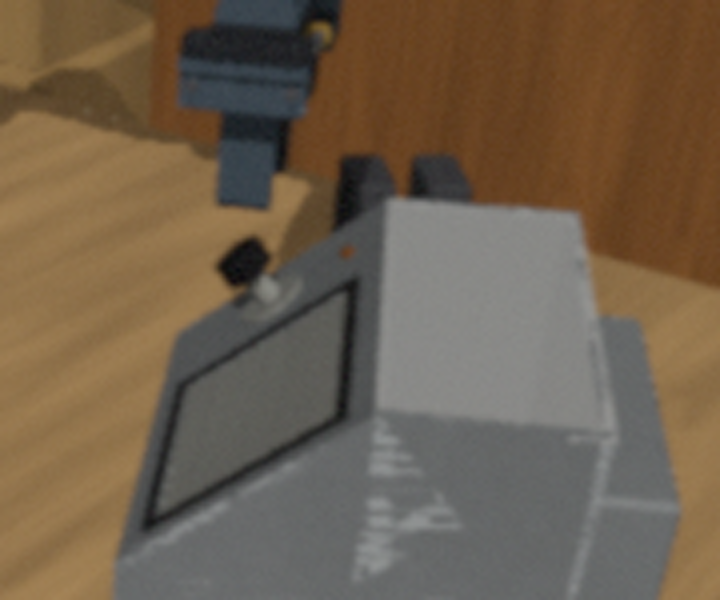

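>>> arm_command --deltas '[[0.65,[0,0,-30],0],[0.65,[0,0,-55],0],[0.65,[0,0,-68],0],[0.65,[0,0,-68],0],[0,[0,0,-68],0],[0,[0,0,-68],0],[0,[0,0,-68],0],[0,[0,0,-68],0],[0,[0,0,-68],0],[0,[0,0,-68],0]]' --grip_force 50

```text
time_s: 39.65
ee_pos: [453.1, 279.1, 181.4]
ee_rot: [-26.2, 89.8, -1.9]
force: [1.4, -4.4, 5.9]
gripper_width: 35.0
```

>>> arm_command --deltas '[[0,[-2.8,-1.6,3.8],0],[0,[-5.6,-3.1,7.7],0],[0,[-8.4,-4.7,11.5],0],[0,[-11.8,-6.5,16.1],0],[0,[-11.8,-6.5,16.1],0],[0,[-11.8,-6.5,16.1],0],[0,[-11.8,-6.5,16.1],0],[0,[-11.8,-6.5,16.1],0],[0,[-11.8,-6.5,16.1],0],[0,[-11.8,-6.5,16.1],0]]'

```text
time_s: 40.65
ee_pos: [442.9, 273.5, 195.4]
ee_rot: [-11.4, 89.7, 12.9]
force: [9.1, 0.3, -9.3]
gripper_width: 35.1
```

```bash
python3 uw.py; python3 - <<'E'
from h import *
s=cams.grab_frame("scene"); save(s,"s26",4,(290,80,470,230))
E
```

```text
tcp [442.9 273.5 195.4] u,w,y -1.2 -49.8 141.4 f [ 9.1  0.3 -9.3] f_u,f_w 0.2 12.4 [ 0.3  -1.67  0.25] 35.1 40.65 rot [-11.4  89.7  12.9]
```

View pics/s26.png

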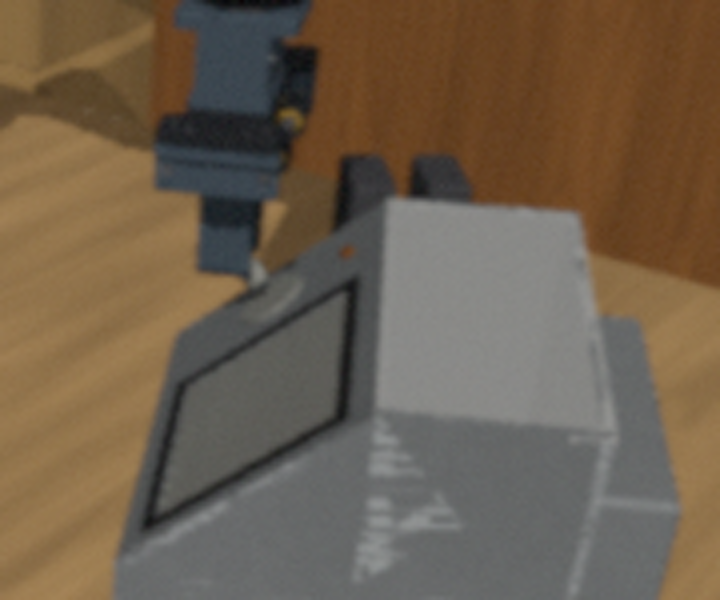

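>>> arm_command --deltas '[[0,[0,0,0],0],[0,[0,0,0],0],[0,[0,0,0],0],[0,[4,2.2,-5.4],0],[0,[8,4.4,-10.8],0],[0,[11.8,6.5,-16.1],0],[0,[11.8,6.5,-16.1],0],[0.7,[11.8,6.5,-16.1],0],[0.7,[11.8,6.5,-16.1],0],[0.7,[11.8,6.5,-16.1],0],[0.7,[11.8,6.5,-16.1],0],[0.7,[11.8,6.5,20],0],[0.7,[11.8,6.5,60],0],[0.7,[11.8,6.5,100],0],[0.7,[-30,-20,130],0],[0.7,[-60,-60,130],0],[0.7,[-90,-100,130],0],[0.7,[-110,-130,130],0],[0.7,[-110,-130,130],0],[0.7,[-110,-130,130],0]]'

```text
time_s: 42.7
ee_pos: [330.3, 142.8, 326.8]
ee_rot: [17.5, 89.9, 41.7]
force: [0.0, 1.0, -0.2]
gripper_width: 63.7
```

```bash
python3 uw.py; python3 - <<'E'
from h import *
s=cams.grab_frame("scene"); save(s,"s27"); save(s,"s27p",4,(290,80,470,230)); t=cams.grab_frame("top"); save(t,"t27")
n=np.array([-.643*.8759,-.643*.4825,.766]); k=np.array([452.2,279.3,184.04])
for o in(0,3,18): print(o,proj(s,[k+o*n]),proj(t,[k+o*n]))
for nme in("knob_head","bowl","jar","file_stand","bench_block"):
  for f in(s,t): print(nme,[(round(d["conf"],2),np.round(d["centre"],1).tolist()) for d in cams.silhouettes(f,nme)][:2])
E
```

```text
tcp [330.3 142.8 326.8] u,w,y -40.5 -254.3 81.3 f [ 0.   1.  -0.2] f_u,f_w 0.3 0.5 [ 0.12 -0.14 -0.03] 63.7 42.7 rot [17.5 89.9 41.7]
0 [[350.32559793 144.90903867]] [[156.42265403 216.47079126]]
3 [[349.67279638 144.06070423]] [[156.4830046  217.07323432]]
18 [[346.3929487  139.79844762]] [[156.78881252 220.12592911]]
knob_head [(0.43, [351.1, 145.8])]
knob_head [(0.57, [156.9, 215.0]), (0.19, [175.4, 173.4])]
bowl [(0.91, [202.4, 283.3])]
bowl [(0.71, [347.6, 233.3])]
jar [(0.59, [289.1, 283.9])]
jar [(0.79, [305.2, 176.0])]
file_stand [(0.63, [154.5, 310.0])]
file_stand [(0.92, [392.4, 229.2])]
bench_block [(0.69, [249.9, 319.9]), (0.66, [356.6, 178.7])]
bench_block [(0.55, [344.6, 184.9]), (0.54, [389.2, 232.9])]
```

View pics/s27.png

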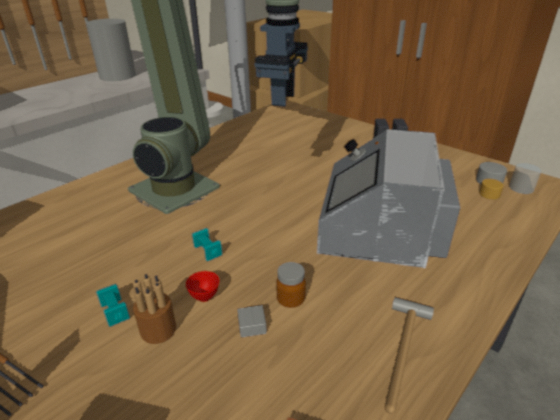

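View pics/s27p.png

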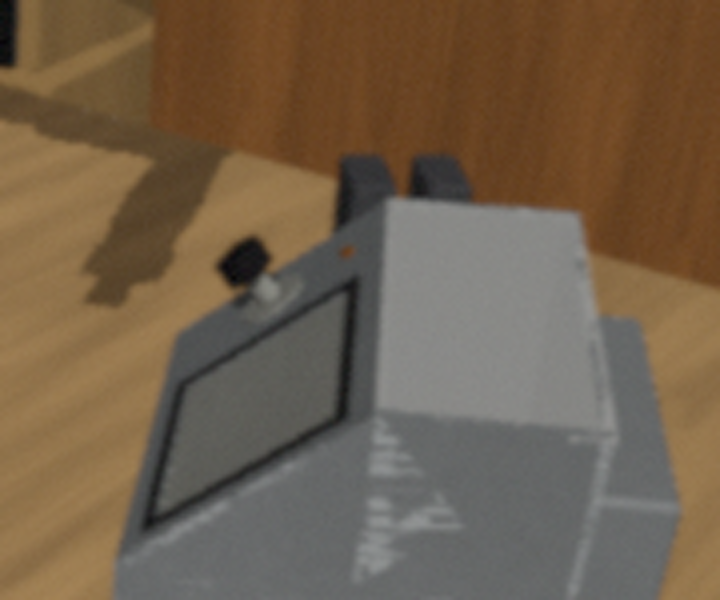

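View pics/t27.png

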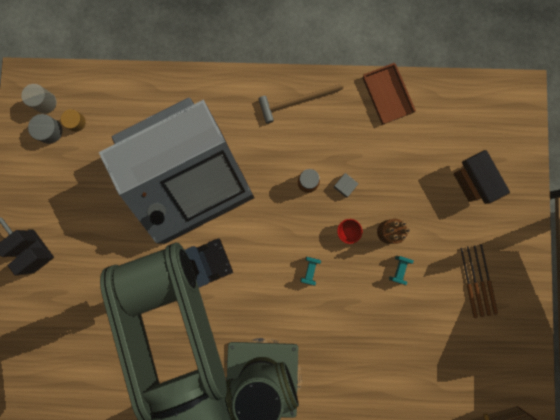

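The pictures show the flap shut, the knob back at rest at (350,145) in the scene view, both castings gone from the bench, the bystanders where they stood and the arm clear. I am handing the job in.

```bash
python3 -c "
from workcell import env
print(env.job_done(), env.state()['time_s'])"
```

```text
the job is handed in; nothing more can be done
the job is handed in; nothing more can be done
```

Both brass castings are inside the polisher with the flap shut. I then pulled the start knob fully out and let it spring back, and handed in at about 43 s of the 72 s; no verdict was reported.

**Short casting:** I gripped it end to end and pushed it through with the tool upright. It dropped in on the first try.

**Long casting:** It went in on the fourth push.
- The first three pushes, gripping the bar, failed. The casting jammed at about 30 N and then 46 N at the wrist. I then tilted it nose-down against the polisher's roof, but the flap turned it back in the grip.
- I set it down on the bench, gripped it by one end flange, and it went in across the mouth.

**Last checks:**
- **Castings:** I reopened the flap with the fingers before pulling the knob. The wrist picture showed the long casting lying on top of the short one, its top face about 75 mm above the bench.
- **Knob:** The fingers moved about 18 mm outward and held for about 1 s. The pull was about 12 N, more than the spring's 9 N, so it was probably at the end stop. In the final pictures it is back within about 1 px of its rest position, roughly 3 mm, so the 3 mm limit is only just resolved.
- **Flap, bystanders and arm:** The flap looks shut. The bystanders are within a few pixels (under about 10 mm) of where they started, and the arm is clear of everything.

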